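# Put the garage things back on their shadow pads

### The arm

A 6-joint arm with a two-finger parallel gripper is mounted at the origin on the work surface. World frame = base frame: x ahead of the robot, y to its left, z up, the work surface at z = 0. Lengths are in m, angles in rad, forces in N, time in s.
With the tool pointing down it reaches from about 0.375 to 0.975 m from the base axis. Payload 3.8 kg.
Tool frame: the origin (TCP) lies midway between the tips of the shut fingers; the grasp point (between the pads) lies 19 mm behind it; z points along the fingers, y is the line along which they close (so a half turn about z gives the same grasp; the last joint's range is limited). The gripper opens to 85 mm and grips with 20 to 120 N. Pads are 22 mm wide; open, the fingers measure 114 mm over their backs; the gripper's body (76 mm by 85 mm) begins 54 mm behind the grasp point. The pads swing forward as they close: fully open they stand 13 mm farther back than shut.
Start: joints at [-1.203, 0.264, 1.604, -0, 1.274, -0.037], TCP at [0.266, -0.62, 0.197] pointing down, gripper open.
Joint ranges: [-2.63, 2.63], [-0.94, 2.18], [0.31, 2.57], [-1.31, 4.45], [0, 2.66], [-2.55, 2.55]. Speed limits (rad/s): [2.57, 2.57, 3.14, 3.14, 3.14, 3.14].

### API

Orientations are given as a rotation vector (axis times angle).
In Python, from workcell import bot, imaging gives the robot as it stands.
- The arm moves only by the tool step_arm, never from a script. Its argument "series" is a list of rows, each an object of numbers: "grip": the closure, from -1 (fully open) to 1 (shut); "x", "y", "z": the shift along the tool's x, y, z normalised to -1 to 1, where 1 is 500 mm; "ax", "ay", "az": the turn, a rotation vector about the tool's x, y, z normalised to -1 to 1, where 1 is 30 degrees. A call has 1 to 12 rows; each row is the pose to reach, as a shift and turn from the pose commanded when the call began, along the tool's axes at that moment; what a row does not reach only later rows make up. A row lasts 1/10 s, in which the tool goes at most 50 mm and 8.59 degrees, less where a joint would pass 70% of its speed; a pose out of reach is approached as far as the arm can. A call with a number of a shift or a turn outside -1 to 1 is refused whole. A call with a gripper value outside its range is refused whole. The fingers move at their own pace and stop on an object; "force" is the grip in N (left out, the last holds). Time passes only in rows, so rows that repeat a pose let the fingers close. It gives the time, the measured TCP pose, the force, the opening and the grip force at its end, in the units of the state.
- bot.read_state(): the state, without advancing time (a new reading comes with each control period).
- imaging.read_camera(name): name is "scene" or "top"; returns a dict with "img" (400x640x3 uint8, red, green, blue), "fx", "fy", "cx", "cy" (pixels), "R" (3x3) and "t" (3): a world point X has camera coordinates R X + t. Camera axes: x right, y down, z forward; pixel columns grow to the right and rows downward; lengths in m; the calibration is good to about 2 mm. A picture is of the moment at which its call begins. There is no depth.
- bot.finish_job(): hands the job in; it is judged then, once.
The state is a dict: "time": time; "q": joint angles; "joint_vel": joint speeds; "joint_torque": joint torques, N m; "tool_pos": TCP position; "tcp_rot": TCP orientation; "wrist_force": force on the tool from outside, world axes, zero at the start; "torque": the same for the moment, N m; "width": opening from 0.0 (shut) to 1.0 (fully open); "grip_force": force on a finger pad.
Only numpy, scipy, OpenCV 4.12 (cv2) and the standard library are available. Lean on these libraries where they do the work, as an engineer would, in place of code of your own. Each camera call takes 0.05 s, during which the arm holds its last target. There are 200 camera calls.

### The job

Put the long spanner, the short spanner, the roll of tape and the spray can back, each on the black pad that shows its own white outline: centred on it, the spanners lying flat along their outlines (either way round), the tape flat and the can standing. Keep the spray can upright all the while, and do not knock over or push aside the small tin and the small bottle that stand among the things.

Things in the scene. Friction and masses are not known exactly. Their poses are not given: they have to be found in the camera images.
- spanner_long: The long steel double open-ended spanner, lying flat: 150 mm long, 8 mm thick, shank 14 mm wide, heads about 34 mm wide; both ends are alike, so a half turn makes no difference. Origin: middle of its underside; x runs along its length, z up. Its centre of mass is over the origin.
- spanner_short: The short steel double open-ended spanner, lying flat: 100 mm long, 8 mm thick, shank 11 mm wide, heads about 22 mm wide; both ends are alike. Origin: middle of its underside; x runs along its length, z up. Its centre of mass is over the origin.
- tape_roll: A roll of brown parcel tape lying flat on its side, a stiff ring: outer diameter 60 mm, hole 42 mm, height 38 mm. Origin: centre of its underside, on the ring's axis; z up along the axis.
- spray_can: A small standing spray can: grey body 51 mm in diameter up to 85 mm, narrowing to 42 mm at 92 mm, then a black cap 41 mm in diameter; total height 112 mm. Origin: centre of its underside; z up along its axis.
- pad_long: Black flat pad 180 x 60 mm, 4 mm thick, with the white outline of the long spanner (150 mm long). It is fixed to the bench. Origin: centre of its underside, which is also the centre of the outline in plan. x runs along the pad's and the outline's length.
- pad_short: Black flat pad 130 x 60 mm, 4 mm thick, with the white outline of the short spanner (100 mm long). It is fixed to the bench. Origin: centre of its underside, which is also the centre of the outline in plan. x runs along the pad's and the outline's length.
- pad_tape: Black flat square pad 90 x 90 mm, 4 mm thick, with a white ring (62 mm outside, 42 mm inside): the tape roll's outline. It is fixed to the bench. Origin: centre of its underside, which is also the centre of the outline in plan. 
- pad_can: Black flat square pad 90 x 90 mm, 4 mm thick, with a white full disc, 52 mm in diameter: the spray can's outline. It is fixed to the bench. Origin: centre of its underside, which is also the centre of the outline in plan. 
- tin: Bystander: a small closed tin with a red band, 55 mm in diameter, 60 mm high, loose, standing among the things. Origin: centre of its underside, z up.
- bottle: Bystander: a small blue plastic bottle with a white cap, 44 mm in diameter, 100 mm high, loose, standing among the things. Origin: centre of its underside, z up.
Things that resemble listed ones, but are neither listed nor needed, are in the scene too. Leave any red look-alike of the pad_long alone.

How it is judged:
At the end, for the whole second after the job is handed in: Each of the four things rests on its own pad, its centre within 12 mm of the outline's centre, upright or flat within 0.1 rad, the spanners within 0.2 rad of their outlines' length (either way round), released and at rest (horizontal distance between spanner_long and pad_long below 0.012 m and z of spanner_long in the frame of pad_long below 0.009 m and angle between each of spanner_long, spanner_short, tape_roll, spray_can's own z axis and vertical below 0.1 rad and linear speed of each of spanner_long, spanner_short, tape_roll, spray_can below 0.02 m/s and angular speed of each of spanner_long, spanner_short, tape_roll, spray_can below 0.2 rad/s and angle between the x axis of spanner_long and the x axis of pad_long, either way round below 0.2 rad and horizontal distance between spanner_short and pad_short below 0.012 m and z of spanner_short in the frame of pad_short below 0.009 m and angle between the x axis of spanner_short and the x axis of pad_short, either way round below 0.2 rad and horizontal distance between tape_roll and pad_tape below 0.012 m and z of tape_roll in the frame of pad_tape below 0.009 m and horizontal distance between spray_can and pad_can below 0.012 m and z of spray_can in the frame of pad_can below 0.009 m); the robot touches nothing.
It fails at once if the spray can is tipped by more than about 30 degrees (angle between spray_can's own z axis and vertical above 0.5 rad).
It fails at once if the tin is knocked over or pushed aside by more than 30 mm (distance of tin from where it was at the start of the episode above 0.03 m or angle between tin's own z axis and vertical above 0.5 rad).
It fails at once if the bottle is knocked over or pushed aside by more than 30 mm (distance of bottle from where it was at the start of the episode above 0.03 m or angle between bottle's own z axis and vertical above 0.5 rad).
It also fails if it takes over 122 s, if anything falls off the work surface, if the arm or the gripper's body presses on something with over 40 N, if the wrist force passes 120 N, or if a joint passes its speed limit or range.

## Working session

There is one attempt and no reset: what is moved stays moved. The work goes in short steps, Python scripts to look and compute and a tool call to move; the robot and the scene stay as the last step left them, time stands still between calls to the robot, and variables do not carry over. Pictures are saved under pics/ and viewed, at most 14 in all, crops included, and the job is handed in when it is done.

Besides the shell and the picture viewer there is one more tool, called after "Emit:" as name(argument=value, ...) on one line, values as JSON. step_arm: Moves the arm, as the interface text tells. Scaled input: -1 to 1 covers 500 mm each way for a shift and 30 degrees each way for a turn. Its arguments: {"type":"object","properties":{"series":{"type":"array","items":{"type":"object","properties":{"grip":{"type":"number"},"x":{"type":"number","minimum":-1,"maximum":1},"y":{"type":"number","minimum":-1,"maximum":1},"z":{"type":"number","minimum":-1,"maximum":1},"ax":{"type":"number","minimum":-1,"maximum":1},"ay":{"type":"number","minimum":-1,"maximum":1},"az":{"type":"number","minimum":-1,"maximum":1}}}},"force":{"type":"number"}},"required":["series"]}

```bash
mkdir -p pics; ls; python3 - <<'E'
from workcell import bot, imaging
import cv2
print(bot.read_state())
for n in("scene","top"):
    c=imaging.read_camera(n);cv2.imwrite(f"pics/{n}0.png",c["img"][:,:,::-1]);print(n,c["fx"],c["fy"],c["cx"],c["cy"],c["R"],c["t"])
E
```

```text
pics
{'time': 0.0, 'q': array([-1.20291810e+00,  2.64760979e-01,  1.60538987e+00, -3.32949361e-06,
        1.27367393e+00, -3.69337581e-02]), 'joint_vel': array([-2.77567226e-03,  5.55883583e-04,  7.46354470e-05, -3.71358333e-05,
        1.45142883e-04, -2.64517992e-04]), 'joint_torque': array([-9.88131760e-04, -5.15113771e+01, -3.67317331e+01, -2.13405915e-04,
        1.29055709e-02, -1.08384708e-05]), 'tool_pos': array([ 0.26553175, -0.61970058,  0.19544825]), 'tcp_rot': array([-3.07530283e+00, -6.31103284e-01,  5.82061637e-04]), 'wrist_force': array([-0.26330485,  0.05664608,  0.04238415]), 'torque': array([0.00231919, 0.00706701, 0.03024319]), 'grip_force': 0.0, 'width': 1.0022610128431841}
scene 491.88118246967827 491.88118246967827 319.0708518171949 198.97092344135316 [[-0.43195008  0.90172507 -0.01763577]
 [ 0.70782962  0.32682135 -0.62623081]
 [-0.55892428 -0.28298357 -0.77943823]] [ 0.2742174  -0.26009767  1.4769007 ]
top 394.18745260565777 394.18745260565777 322.35513660826825 206.01413021950137 [[-1.65459697e-02 -9.99863079e-01  2.32966551e-04]
 [-9.85636456e-01  1.62713783e-02 -1.68095268e-01]
 [ 1.68068461e-01 -3.01091953e-03 -9.85770727e-01]] [-0.07622154  0.44502376  0.97788961]
```

View pics/top0.png

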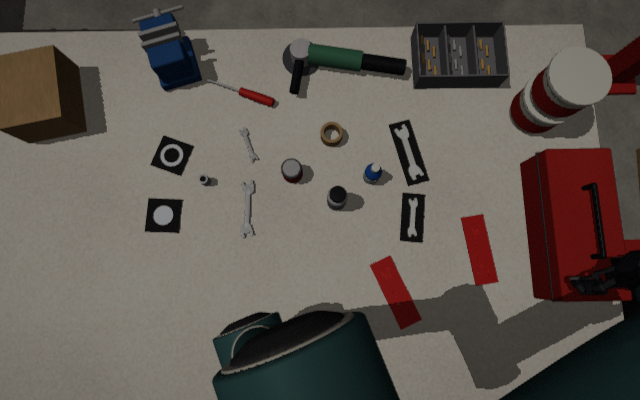

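View pics/scene0.png

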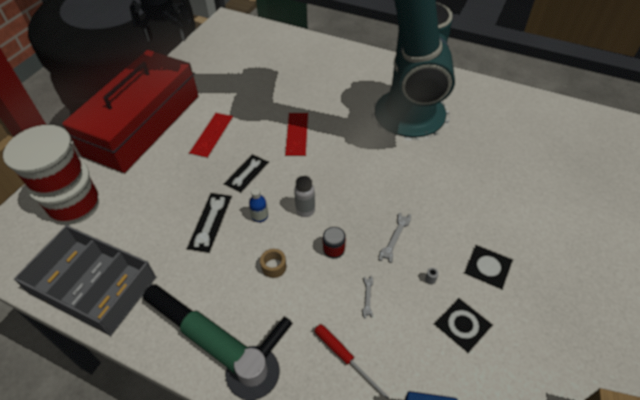

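```bash
python3 - <<'E'
import cv2,numpy as np
t=cv2.imread("pics/top0.png");s=cv2.imread("pics/scene0.png")
cv2.imwrite("pics/topc.png",cv2.resize(t[110:250,140:300],None,fx=4.9,fy=4.2,interpolation=2)[:,:, :])
a=cv2.resize(t[110:220,265:395],(780,600)[:2] if 0 else (650,550),interpolation=2)
cv2.imwrite("pics/topd.png",a)
E
```

```text
(no output)
```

View pics/topc.png

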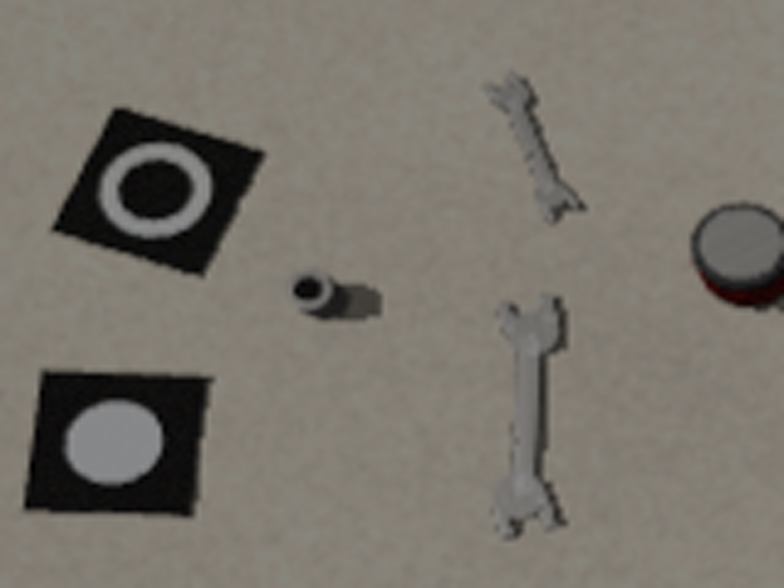

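View pics/topd.png

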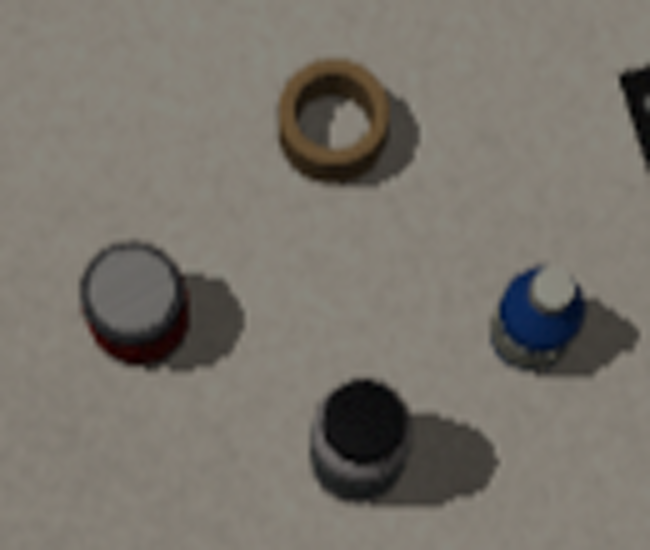

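```bash
cat > h.py <<'E'
import cv2,numpy as np
from workcell import bot,imaging
from scipy.spatial.transform import Rotation as Ro
def ray(c,p,z):
    d=c["R"].T@np.array([(p[0]-c["cx"])/c["fx"],(p[1]-c["cy"])/c["fy"],1]);o=-c["R"].T@c["t"]
    return (o+d*(z-o[2])/d[2])[:2]
def proj(c,X):
    v=c["R"]@np.array(X)+c["t"];return np.array([v[0]/v[2]*c["fx"]+c["cx"],v[1]/v[2]*c["fy"]+c["cy"]])
def blobs(m,amin=40):
    cs,_=cv2.findContours(m.astype(np.uint8)*255,cv2.RETR_EXTERNAL,cv2.CHAIN_APPROX_NONE)
    return [k for k in cs if cv2.contourArea(k)>=amin]
def pca(c,k,z,m=None):
    """centroid, long-axis angle, rect size in world of the pixels in contour k (and mask m)"""
    f=np.zeros(c["img"].shape[:2],np.uint8);cv2.drawContours(f,[k],-1,1,-1)
    if m is not None:f&=m.astype(np.uint8)
    P=np.array([ray(c,(x,y),z) for y,x in np.argwhere(f)]);o=P.mean(0)
    u=np.linalg.svd(P-o,full_matrices=False)[2][0]
    r=cv2.minAreaRect(((P)*1000).astype(np.float32))
    return o.round(4),round(np.degrees(np.arctan2(u[1],u[0]))%180,1),np.round(r[0],0),np.round(r[1],0),round(r[2],1)
def masks(c):
    g=c["img"].astype(int);R,G,B=g[...,0],g[...,1],g[...,2]
    return dict(dark=(g.max(2)<45),neutral=(R-B<9)&(g.min(2)>80),brown=(R-B>30)&(R>60)&(R-G>8),)
E
python3 - <<'E'
from h import *
for n in("top","scene"):
    c=imaging.read_camera(n);g=c["img"];M=masks(c)
    if n=="top":print(g[205:212,240:256].tolist()[3],g[160,60+200])
    print(n,-c["R"].T@c["t"])
    for k,m in M.items():
        for b in blobs(m):
            q=b[:,0].mean(0)
            z={"dark":.004,"neutral":.006,"brown":.038}[k]
            w=ray(c,q,z)
            if .3<w[0]<.8 and abs(w[1])<.5: print(k,q.round(),*pca(c,b,z), *( [pca(c,b,z,m)[0]] if k!="dark" else []))
c=imaging.read_camera("top")
for nm,p,z in(("cap",(338,194),.112),("tape",(331.6,132.6),.038),("tin",(291.6,168),.06),("bottle",(375.6,167.4),.1)):
    print(nm,ray(c,p,z))
E
```

```text
[[132, 127, 118], [132, 126, 117], [131, 126, 116], [133, 127, 117], [130, 125, 117], [124, 123, 120], [122, 120, 117], [119, 117, 115], [113, 110, 108], [97, 95, 93], [48, 47, 43], [82, 78, 72], [133, 128, 118], [132, 126, 117], [130, 125, 116], [132, 127, 118]] [134 128 119]
top [ 0.27301808 -0.0805079   1.03879909]
dark [163. 215.] [0.4318 0.339 ] 88.1 [432. 339.] [90. 87.] 86.9
dark [412. 217.] [ 0.4154 -0.3206] 173.9 [ 416. -321.] [ 59. 128.] 84.0
dark [337. 200.] [ 0.4734 -0.1248] 174.9 [ 471. -124.] [45. 64.] 79.6
dark [294. 175.] [ 0.5316 -0.0106] 118.5 [536.  -9.] [40. 55.] 21.0
dark [172. 155.] [0.5969 0.3241] 64.3 [597. 324.] [89. 88.] 68.9
dark [408. 152.] [ 0.5937 -0.3204] 14.5 [ 595. -320.] [178.  58.] 14.7
neutral [163. 215.] [0.4321 0.3388] 160.0 [432. 339.] [50. 48.] 89.1 [0.4321 0.3388]
neutral [412. 217.] [ 0.4159 -0.3211] 173.7 [ 416. -322.] [ 22. 103.] 85.0 [ 0.4159 -0.3211]
neutral [247. 209.] [0.4463 0.1167] 178.3 [447. 116.] [ 30. 153.] 89.7 [0.4463 0.1167]
neutral [202. 179.] [0.5289 0.2375] 51.5 [530. 237.] [24. 23.] 27.2 [0.5281 0.2375]
neutral [291. 168.] 
[... 1919 characters left out ...]
1 [ 508. -227.] [94. 45.] 46.8 [ 0.509  -0.2219]
neutral [309. 201.] [ 0.4314 -0.1293] 29.4 [ 439. -130.] [100.  46.] 33.3 [ 0.4314 -0.1293]
neutral [246. 172.] [ 0.4184 -0.3229] 174.0 [ 418. -323.] [ 26. 106.] 85.4 [ 0.4184 -0.3229]
brown [334. 344.] [0.7673 0.096 ] 68.2 [768.  96.] [100.  24.] 68.5 [0.7673 0.096 ]
brown [273. 262.] [ 0.6502 -0.1072] 46.5 [ 653. -108.] [71. 57.] 24.9 [ 0.6511 -0.1073]
brown [340. 250.] [0.5597 0.0162] 165.2 [558.  18.] [18. 33.] 58.2 [0.5597 0.0162]
brown [211. 134.] [ 0.3606 -0.4669] 8.4 [ 358. -468.] [175.  59.] 8.1 [ 0.3606 -0.4669]
cap [ 0.45962974 -0.12132696]
tape [ 0.64131855 -0.11143081]
tin [ 0.53994356 -0.00637873]
bottle [ 0.52715402 -0.21577831]
```

```bash
cat >> h.py <<'E'
def plan(*wps):
    s=bot.read_state();R=Ro.from_rotvec(s["tcp_rot"])
    x=R.apply([1,0,0]);print("t",round(s["time"],1),"pos",s["tool_pos"].round(4),"yaw",np.degrees(np.arctan2(x[1],x[0])).round(1),"w",round(s["width"],2),"F",s["wrist_force"].round(1),"gf",round(s["grip_force"],1))
    for w in wps:
        T=Ro.from_euler("z",w[3],degrees=True)*Ro.from_euler("x",180,degrees=True)
        d=R.inv().apply(np.array(w[:3])-s["tool_pos"])/.5;a=(R.inv()*T).as_rotvec(degrees=True)/30
        print(w,"xyz",d.round(3),"a",a.round(3))
E
python3 - <<'E'
from h import *
plan((.42,-.25,.25,0),(.42,-.25,.25,-1.5))
E
```

```text
t 0.2 pos [ 0.2657 -0.6201  0.1961] yaw 23.2 w 1.0 F [-0.2 -0.   0.6] gf 0.0
(0.42, -0.25, 0.25, 0) xyz [ 0.575 -0.559 -0.107] a [-0.002  0.     0.773]
(0.42, -0.25, 0.25, -1.5) xyz [ 0.575 -0.559 -0.107] a [-0.002  0.     0.823]
```

Emit:
step_arm(series=[{"z": -0.1},{"x": 0.575,"y": -0.559,"z": -0.107,"az": 0.823},{"x": 0.575,"y": -0.559,"z": -0.107,"az": 0.823},{"x": 0.575,"y": -0.559,"z": -0.107,"az": 0.823},{"x": 0.575,"y": -0.559,"z": -0.107,"az": 0.823},{"x": 0.575,"y": -0.559,"z": -0.107,"az": 0.823},{"x": 0.575,"y": -0.559,"z": -0.107,"az": 0.823},{"x": 0.575,"y": -0.559,"z": -0.107,"az": 0.823},{"x": 0.575,"y": -0.559,"z": -0.107,"az": 0.823},{"x": 0.575,"y": -0.559,"z": -0.107,"az": 0.823},{"x": 0.575,"y": -0.559,"z": -0.107,"az": 0.823},{"x": 0.575,"y": -0.559,"z": -0.107,"az": 0.823}])

```text
validation failed for argument at $.se...
```

```bash
python3 - <<'E'
from h import *
plan((.447,.116,.15,-1.5),(.447,.116,.05,-1.5))
E
```

```text
t 0.2 pos [ 0.2657 -0.6201  0.1961] yaw 23.2 w 1.0 F [-0.2 -0.   0.6] gf 0.0
(0.447, 0.116, 0.15, -1.5) xyz [ 0.913 -1.21   0.094] a [-0.002  0.     0.823]
(0.447, 0.116, 0.05, -1.5) xyz [ 0.913 -1.21   0.294] a [-0.002  0.     0.823]
```

Emit:
step_arm(force=60, series=[{"grip": -1,"x": 0,"y": 0,"z": -0.1,"ax": 0,"ay": 0,"az": 0},{"grip": -1,"x": 0.575,"y": -0.559,"z": -0.107,"ax": 0,"ay": 0,"az": 0.823},{"grip": -1,"x": 0.575,"y": -0.559,"z": -0.107,"ax": 0,"ay": 0,"az": 0.823},{"grip": -1,"x": 0.575,"y": -0.559,"z": -0.107,"ax": 0,"ay": 0,"az": 0.823},{"grip": -1,"x": 0.575,"y": -0.559,"z": -0.107,"ax": 0,"ay": 0,"az": 0.823},{"grip": -1,"x": 0.575,"y": -0.559,"z": -0.107,"ax": 0,"ay": 0,"az": 0.823},{"grip": -1,"x": 0.575,"y": -0.559,"z": -0.107,"ax": 0,"ay": 0,"az": 0.823},{"grip": -1,"x": 0.575,"y": -0.559,"z": -0.107,"ax": 0,"ay": 0,"az": 0.823},{"grip": -1,"x": 0.575,"y": -0.559,"z": -0.107,"ax": 0,"ay": 0,"az": 0.823},{"grip": -1,"x": 0.575,"y": -0.559,"z": -0.107,"ax": 0,"ay": 0,"az": 0.823},{"grip": -1,"x": 0.575,"y": -0.559,"z": -0.107,"ax": 0,"ay": 0,"az": 0.823},{"grip": -1,"x": 0.575,"y": -0.559,"z": -0.107,"ax": 0,"ay": 0,"az": 0.823}])

```text
time: 1.45
tool_pos: [0.4198, -0.2511, 0.2503]
tcp_rot: [3.141, -0.041, -0.0]
wrist_force: [-0.1, -0.7, -0.9]
width: 0.999
grip_force: 0.0
```

```bash
python3 - <<'E'
from h import *
plan((.447,.116,.15,-1.5),(.447,.116,.05,-1.5))
E
```

```text
t 1.4 pos [ 0.4198 -0.2511  0.2503] yaw -1.5 w 1.0 F [-0.1 -0.7 -0.9] gf 0.0
(0.447, 0.116, 0.15, -1.5) xyz [ 0.035 -0.735  0.2  ] a [ 0.001  0.    -0.   ]
(0.447, 0.116, 0.05, -1.5) xyz [ 0.035 -0.736  0.4  ] a [ 0.001  0.    -0.   ]
```

Emit:
step_arm(series=[{"grip": -1,"x": 0.035,"y": -0.735,"z": 0.1,"ax": 0,"ay": 0,"az": 0},{"grip": -1,"x": 0.035,"y": -0.735,"z": 0.1,"ax": 0,"ay": 0,"az": 0},{"grip": -1,"x": 0.035,"y": -0.735,"z": 0.1,"ax": 0,"ay": 0,"az": 0},{"grip": -1,"x": 0.035,"y": -0.735,"z": 0.1,"ax": 0,"ay": 0,"az": 0},{"grip": -1,"x": 0.035,"y": -0.735,"z": 0.2,"ax": 0,"ay": 0,"az": 0},{"grip": -1,"x": 0.035,"y": -0.735,"z": 0.2,"ax": 0,"ay": 0,"az": 0},{"grip": -1,"x": 0.035,"y": -0.735,"z": 0.2,"ax": 0,"ay": 0,"az": 0},{"grip": -1,"x": 0.035,"y": -0.735,"z": 0.2,"ax": 0,"ay": 0,"az": 0},{"grip": -1,"x": 0.035,"y": -0.735,"z": 0.2,"ax": 0,"ay": 0,"az": 0},{"grip": -1,"x": 0.035,"y": -0.735,"z": 0.4,"ax": 0,"ay": 0,"az": 0},{"grip": -1,"x": 0.035,"y": -0.735,"z": 0.4,"ax": 0,"ay": 0,"az": 0},{"grip": -1,"x": 0.035,"y": -0.735,"z": 0.4,"ax": 0,"ay": 0,"az": 0}])

```text
time: 2.65
tool_pos: [0.4409, 0.1133, 0.0442]
tcp_rot: [3.138, -0.045, -0.022]
wrist_force: [-1.8, 0.3, 0.1]
width: 1.001
grip_force: 0.0
```

```bash
python3 - <<'E'
from h import *
plan((.447,.116,.004,-1.5))
c=imaging.read_camera("scene");cv2.imwrite("pics/s1.png",cv2.resize(c["img"][180:320,300:470,::-1],None,fx=4,fy=4))
E
```

```text
t 2.6 pos [0.4409 0.1133 0.0442] yaw -1.6 w 1.0 F [-1.8  0.3  0.1] gf 0.0
(0.447, 0.116, 0.004, -1.5) xyz [ 0.013 -0.006  0.08 ] a [ 0.007  0.026 -0.005]
```

View pics/s1.png

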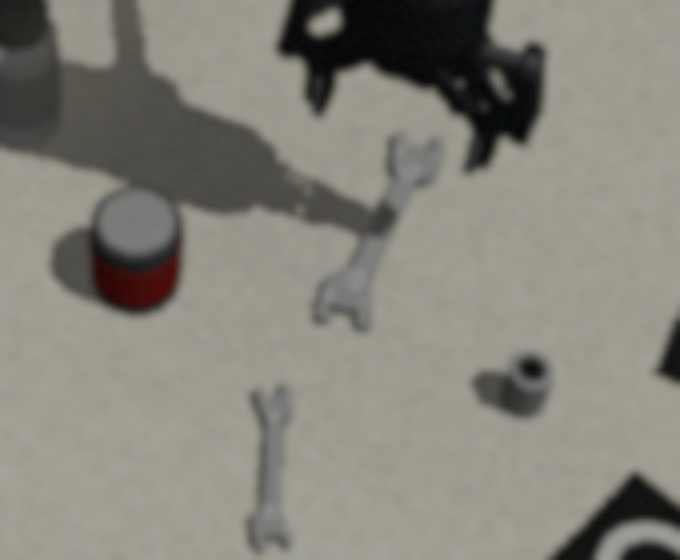

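The picture shows the open fingers either side of the long spanner's shank (about 380,215 in the crop), tin at left, clear.

Emit:
step_arm(series=[{"grip": -1,"x": 0,"y": 0,"z": 0.06,"ax": 0,"ay": 0,"az": 0},{"grip": -1,"x": 0,"y": 0,"z": 0.08,"ax": 0,"ay": 0,"az": 0},{"grip": -1,"x": 0,"y": 0,"z": 0.092,"ax": 0,"ay": 0,"az": 0},{"grip": 1,"x": 0,"y": 0,"z": 0.092,"ax": 0,"ay": 0,"az": 0},{"grip": 1,"x": 0,"y": 0,"z": 0.092,"ax": 0,"ay": 0,"az": 0},{"grip": 1,"x": 0,"y": 0,"z": 0.092,"ax": 0,"ay": 0,"az": 0},{"grip": 1,"x": 0,"y": 0,"z": 0.092,"ax": 0,"ay": 0,"az": 0},{"grip": 1,"x": 0,"y": 0,"z": 0.092,"ax": 0,"ay": 0,"az": 0},{"grip": 1,"x": 0,"y": 0,"z": 0.092,"ax": 0,"ay": 0,"az": 0},{"grip": 1,"x": 0,"y": 0,"z": 0.092,"ax": 0,"ay": 0,"az": 0},{"grip": 1,"x": 0,"y": 0,"z": 0.092,"ax": 0,"ay": 0,"az": 0},{"grip": 1,"x": 0,"y": 0,"z": 0.092,"ax": 0,"ay": 0,"az": 0}])

```text
time: 3.9
tool_pos: [0.447, 0.1166, 0.0042]
tcp_rot: [3.141, -0.041, -0.0]
wrist_force: [0.9, -0.6, -0.1]
width: 0.002
grip_force: 0.0
```

```bash
python3 - <<'E'
from h import *
plan((.447,.116,.17,-1.5))
E
```

```text
t 3.9 pos [0.447  0.1166 0.0042] yaw -1.5 w 0.0 F [ 0.9 -0.6 -0.1] gf 0.0
(0.447, 0.116, 0.17, -1.5) xyz [-0.     0.001 -0.332] a [0. 0. 0.]
```

```bash
python3 - <<'E'
from h import *
c=imaging.read_camera("scene");p=proj(c,(.447,.1166,.004));print(p)
x,y=p.astype(int);cv2.imwrite("pics/s2.png",cv2.resize(c["img"][y-50:y+50,x-65:x+65,::-1],None,fx=6,fy=6,interpolation=2))
E
```

```text
[395.97713905 236.92904897]
```

View pics/s2.png

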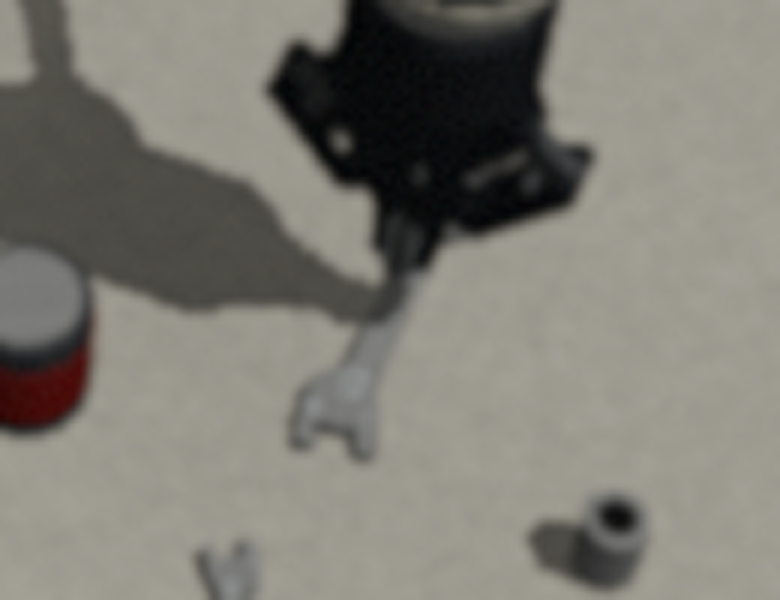

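Emit:
step_arm(series=[{"grip": 1,"x": 0,"y": 0,"z": 0.004,"ax": 0,"ay": 0,"az": 0},{"grip": 1,"x": 0,"y": 0,"z": 0.008,"ax": 0,"ay": 0,"az": 0},{"grip": 1,"x": 0,"y": 0,"z": 0.008,"ax": 0,"ay": 0,"az": 0}])

```text
time: 4.25
tool_pos: [0.4467, 0.1165, -0.0002]
tcp_rot: [3.141, -0.041, -0.001]
wrist_force: [0.4, 0.5, 0.2]
width: 0.002
grip_force: 0.0
```

```bash
python3 - <<'E'
from h import *
plan()
c=imaging.read_camera("top")
for z in(0,.02):print(proj(c,(.447,.1166,z)))
cv2.imwrite("pics/t2.png",cv2.resize(c["img"][150:270,190:310,::-1],(600,600),interpolation=2))
E
```

```text
t 4.2 pos [ 4.467e-01  1.165e-01 -2.000e-04] yaw -1.5 w 0.0 F [0.4 0.5 0.2] gf 0.0
[247.38640791 208.38881084]
[245.9572939 207.1511871]
```

View pics/t2.png

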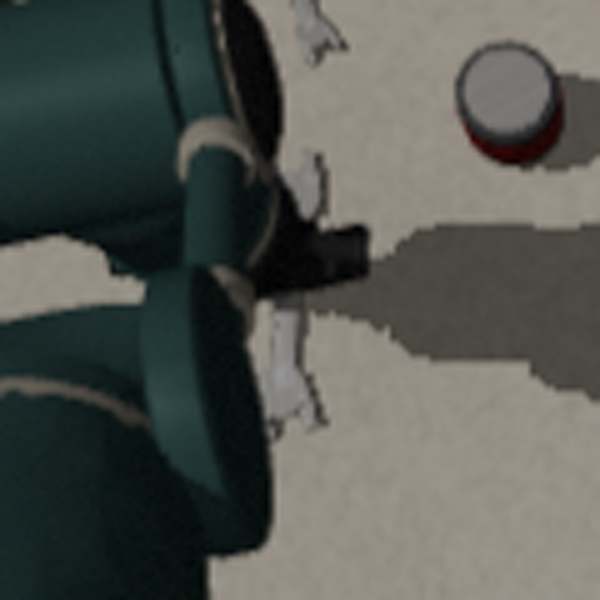

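Emit:
step_arm(series=[{"grip": 1,"x": 0,"y": 0,"z": 0.004,"ax": 0,"ay": 0,"az": 0},{"grip": 1,"x": 0,"y": 0,"z": 0.008,"ax": 0,"ay": 0,"az": 0},{"grip": 1,"x": 0,"y": 0,"z": 0.012,"ax": 0,"ay": 0,"az": 0},{"grip": 1,"x": 0,"y": 0,"z": 0.012,"ax": 0,"ay": 0,"az": 0}])

```text
time: 4.7
tool_pos: [0.4467, 0.1165, -0.0061]
tcp_rot: [3.141, -0.041, -0.001]
wrist_force: [0.5, 0.5, -0.6]
width: 0.003
grip_force: 0.0
```

Emit:
step_arm(series=[{"grip": 1,"x": 0,"y": 0,"z": 0.004,"ax": 0,"ay": 0,"az": 0},{"grip": 1,"x": 0,"y": 0,"z": 0.008,"ax": 0,"ay": 0,"az": 0},{"grip": 1,"x": 0,"y": 0,"z": 0.008,"ax": 0,"ay": 0,"az": 0}])

```text
time: 5.0
tool_pos: [0.4468, 0.1165, -0.0101]
tcp_rot: [3.141, -0.041, -0.001]
wrist_force: [0.5, -0.5, -0.1]
width: -0.002
grip_force: 0.0
```

Emit:
step_arm(series=[{"grip": 1,"x": 0,"y": 0,"z": 0.004,"ax": 0,"ay": 0,"az": 0},{"grip": 1,"x": 0,"y": 0,"z": 0.008,"ax": 0,"ay": 0,"az": 0},{"grip": 1,"x": 0,"y": 0,"z": 0.008,"ax": 0,"ay": 0,"az": 0}])

```text
time: 5.3
tool_pos: [0.4468, 0.1165, -0.0141]
tcp_rot: [3.141, -0.041, -0.001]
wrist_force: [-0.0, 0.6, -0.4]
width: 0.0
grip_force: 0.0
```

```bash
python3 - <<'E'
from h import *
plan()
c=imaging.read_camera("scene");p=proj(c,(.447,.1166,.0));print(p)
x,y=395,236;cv2.imwrite("pics/s3.png",cv2.resize(c["img"][y-50:y+50,x-65:x+65,::-1],None,fx=6,fy=6,interpolation=2))
E
```

```text
t 5.3 pos [ 0.4468  0.1165 -0.0141] yaw -1.5 w 0.0 F [-0.   0.6 -0.4] gf 0.0
[395.80539306 237.8618122 ]
```

View pics/s3.png

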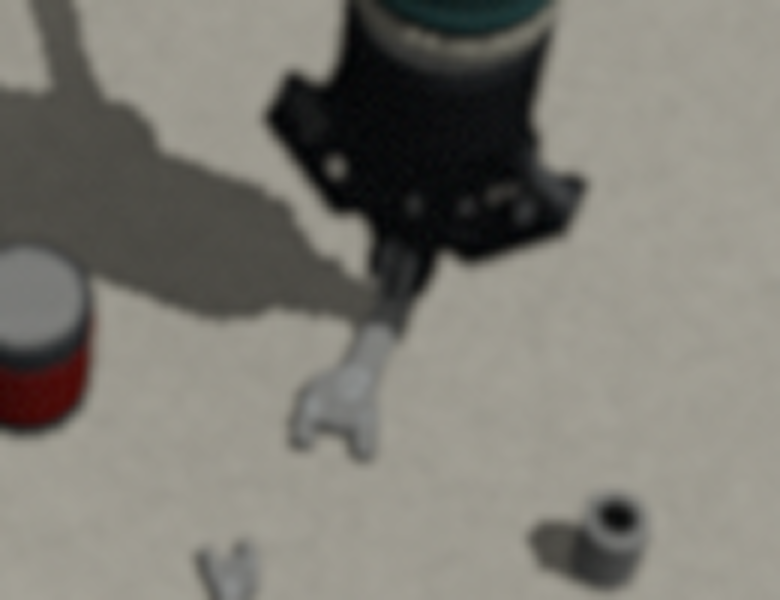

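Emit:
step_arm(series=[{"grip": 1,"x": 0,"y": 0,"z": 0.004,"ax": 0,"ay": 0,"az": 0},{"grip": 1,"x": 0,"y": 0,"z": 0.004,"ax": 0,"ay": 0,"az": 0}])

```text
time: 5.55
tool_pos: [0.447, 0.1166, -0.0159]
tcp_rot: [3.141, -0.041, -0.0]
wrist_force: [-0.4, 0.4, -0.2]
width: 0.0
grip_force: 0.0
```

Emit:
step_arm(series=[{"grip": 1,"x": 0,"y": 0,"z": 0.004,"ax": 0,"ay": 0,"az": 0},{"grip": 1,"x": 0,"y": 0,"z": 0.004,"ax": 0,"ay": 0,"az": 0}])

```text
time: 5.75
tool_pos: [0.4469, 0.1165, -0.0179]
tcp_rot: [3.141, -0.041, -0.001]
wrist_force: [-0.5, -0.3, 0.4]
width: -0.001
grip_force: 0.0
```

Emit:
step_arm(series=[{"grip": 1,"x": 0,"y": 0,"z": 0.004,"ax": 0,"ay": 0,"az": 0},{"grip": 1,"x": 0,"y": 0,"z": 0.004,"ax": 0,"ay": 0,"az": 0}])

```text
time: 5.95
tool_pos: [0.4469, 0.1166, -0.02]
tcp_rot: [3.141, -0.041, -0.001]
wrist_force: [-0.4, -0.4, -0.7]
width: -0.002
grip_force: 0.0
```

Emit:
step_arm(series=[{"grip": 1,"x": 0,"y": 0,"z": 0.004,"ax": 0,"ay": 0,"az": 0},{"grip": 1,"x": 0,"y": 0,"z": 0.004,"ax": 0,"ay": 0,"az": 0}])

```text
time: 6.15
tool_pos: [0.4468, 0.1166, -0.022]
tcp_rot: [3.141, -0.041, -0.001]
wrist_force: [-0.3, -0.4, 0.1]
width: 0.001
grip_force: 0.0
```

Emit:
step_arm(series=[{"grip": 1,"x": 0,"y": 0,"z": 0.004,"ax": 0,"ay": 0,"az": 0},{"grip": 1,"x": 0,"y": 0,"z": 0.004,"ax": 0,"ay": 0,"az": 0}])

```text
time: 6.35
tool_pos: [0.4469, 0.1166, -0.024]
tcp_rot: [3.141, -0.041, -0.001]
wrist_force: [0.7, -0.4, 0.0]
width: 0.002
grip_force: 0.0
```

Emit:
step_arm(series=[{"grip": 1,"x": 0,"y": 0,"z": 0.004,"ax": 0,"ay": 0,"az": 0},{"grip": 1,"x": 0,"y": 0,"z": 0.004,"ax": 0,"ay": 0,"az": 0}])

```text
time: 6.55
tool_pos: [0.4469, 0.1166, -0.026]
tcp_rot: [3.141, -0.041, -0.001]
wrist_force: [-0.3, -0.1, -0.2]
width: 0.005
grip_force: 0.0
```

```bash
python3 - <<'E'
from h import *
c=imaging.read_camera("scene");a=cv2.resize(c["img"][205:255,365:430,::-1],None,fx=8,fy=8,interpolation=2)
for z in(0,.01,.02):
    for x in(.436,.447,.458):
        p=proj(c,(x,.1166,z));print(z,x,p.round(1))
cv2.imwrite("pics/s4.png",a)
E
```

```text
0 0.436 [397.4 234.5]
0 0.447 [395.8 237.9]
0 0.458 [394.2 241.3]
0.01 0.436 [397.8 232.1]
0.01 0.447 [396.2 235.5]
0.01 0.458 [394.7 239. ]
0.02 0.436 [398.2 229.7]
0.02 0.447 [396.7 233.1]
0.02 0.458 [395.1 236.6]
```

View pics/s4.png

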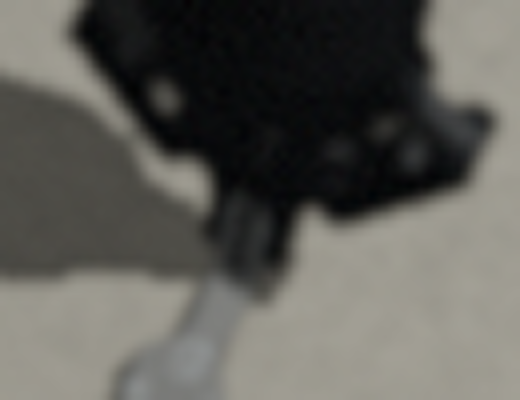

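Emit:
step_arm(series=[{"grip": 1,"x": 0,"y": 0,"z": 0.003,"ax": 0,"ay": 0,"az": 0},{"grip": 1,"x": 0,"y": 0,"z": 0.003,"ax": 0,"ay": 0,"az": 0}])

```text
time: 6.8
tool_pos: [0.4473, 0.1166, -0.0265]
tcp_rot: [3.141, -0.041, -0.0]
wrist_force: [-3.0, -0.3, 6.5]
width: -0.001
grip_force: 3.6
```

Emit:
step_arm(series=[{"grip": 1,"x": 0,"y": 0,"z": 0.003,"ax": 0,"ay": 0,"az": 0},{"grip": 1,"x": 0,"y": 0,"z": 0.003,"ax": 0,"ay": 0,"az": 0}])

```text
time: 7.0
tool_pos: [0.4473, 0.1167, -0.0265]
tcp_rot: [3.141, -0.041, -0.001]
wrist_force: [-7.4, -1.9, 21.0]
width: 0.002
grip_force: 10.6
```

Emit:
step_arm(series=[{"grip": 1,"x": 0,"y": 0,"z": -0.04,"ax": 0,"ay": 0,"az": 0},{"grip": -1,"x": 0,"y": 0,"z": -0.06,"ax": 0,"ay": 0,"az": 0},{"grip": -1,"x": 0,"y": 0,"z": -0.06,"ax": 0,"ay": 0,"az": 0},{"grip": -1,"x": 0,"y": 0,"z": -0.06,"ax": 0,"ay": 0,"az": 0},{"grip": -1,"x": 0,"y": 0,"z": -0.06,"ax": 0,"ay": 0,"az": 0},{"grip": -1,"x": 0,"y": 0,"z": -0.06,"ax": 0,"ay": 0,"az": 0},{"grip": -1,"x": 0,"y": 0,"z": -0.06,"ax": 0,"ay": 0,"az": 0},{"grip": -1,"x": 0,"y": 0,"z": -0.06,"ax": 0,"ay": 0,"az": 0}])

```text
time: 7.8
tool_pos: [0.4468, 0.1165, 0.0009]
tcp_rot: [3.141, -0.041, -0.001]
wrist_force: [-0.0, -1.0, -0.5]
width: 0.997
grip_force: 0.0
```

Emit:
step_arm(series=[{"grip": -1,"x": 0,"y": 0,"z": 0.04,"ax": 0,"ay": 0,"az": 0},{"grip": -1,"x": 0,"y": 0,"z": 0.068,"ax": 0,"ay": 0,"az": 0},{"grip": 0.8,"x": 0,"y": 0,"z": 0.068,"ax": 0,"ay": 0,"az": 0},{"grip": 0.8,"x": 0,"y": 0,"z": 0.068,"ax": 0,"ay": 0,"az": 0},{"grip": 0.8,"x": 0,"y": 0,"z": 0.068,"ax": 0,"ay": 0,"az": 0},{"grip": 0.8,"x": 0,"y": 0,"z": 0.068,"ax": 0,"ay": 0,"az": 0},{"grip": 0.8,"x": 0,"y": 0,"z": 0.068,"ax": 0,"ay": 0,"az": 0},{"grip": 0.8,"x": 0,"y": 0,"z": 0.068,"ax": 0,"ay": 0,"az": 0},{"grip": 0.8,"x": 0,"y": 0,"z": 0.068,"ax": 0,"ay": 0,"az": 0}])

```text
time: 8.7
tool_pos: [0.4479, 0.1168, -0.0318]
tcp_rot: [-3.141, 0.041, -0.002]
wrist_force: [-1.4, 0.3, 6.1]
width: 0.134
grip_force: 58.9
```

Emit:
step_arm(series=[{"grip": 1,"x": 0,"y": 0,"z": -0.04,"ax": 0,"ay": 0,"az": 0},{"grip": 1,"x": 0,"y": 0,"z": -0.12,"ax": 0,"ay": 0,"az": 0},{"grip": 1,"x": 0,"y": 0,"z": -0.2,"ax": 0,"ay": 0,"az": 0},{"grip": 1,"x": 0,"y": 0,"z": -0.28,"ax": 0,"ay": 0,"az": 0},{"grip": 1,"x": 0,"y": 0,"z": -0.34,"ax": 0,"ay": 0,"az": 0},{"grip": 1,"x": 0,"y": 0,"z": -0.34,"ax": 0,"ay": 0,"az": 0},{"grip": 1,"x": 0,"y": 0,"z": -0.34,"ax": 0,"ay": 0,"az": 0}])

```text
time: 9.4
tool_pos: [0.4472, 0.1166, 0.1374]
tcp_rot: [-3.141, 0.041, -0.002]
wrist_force: [0.6, -0.2, -2.6]
width: 0.137
grip_force: 59.1
```

```bash
python3 - <<'E'
from h import *
plan((.598,-.32,.138,14.7),(.598,-.32,.10,14.7))
c=imaging.read_camera("scene");M=masks(c)
for b in blobs(M["neutral"],25):
    q=b[:,0].mean(0);w=ray(c,q,.172)
    if abs(w[1]-.1165)<.06 and abs(w[0]-.447)<.15: print(q.round(),*pca(c,b,.174),[cv2.minAreaRect(b)])
p=proj(c,(.447,.1165,.174)).astype(int);print(p)
x,y=p;cv2.imwrite("pics/s5.png",cv2.resize(c["img"][y-60:y+60,x-70:x+70,::-1],None,fx=5,fy=5,interpolation=2))
E
```

```text
t 9.4 pos [0.4472 0.1166 0.1374] yaw -1.5 w 0.14 F [ 0.6 -0.2 -2.6] gf 59.1
(0.598, -0.32, 0.138, 14.7) xyz [ 0.324  0.865 -0.001] a [-0.    -0.002 -0.54 ]
(0.598, -0.32, 0.1, 14.7) xyz [0.324 0.865 0.075] a [-0.    -0.002 -0.54 ]
[397. 206.] [0.4928 0.1141] 178.7 [488. 114.] [72. 33.] 4.5 [((396.12030029296875, 205.94207763671875), (15.856820106506348, 26.89996337890625), 19.29004669189453)]
[404 192]
```

View pics/s5.png

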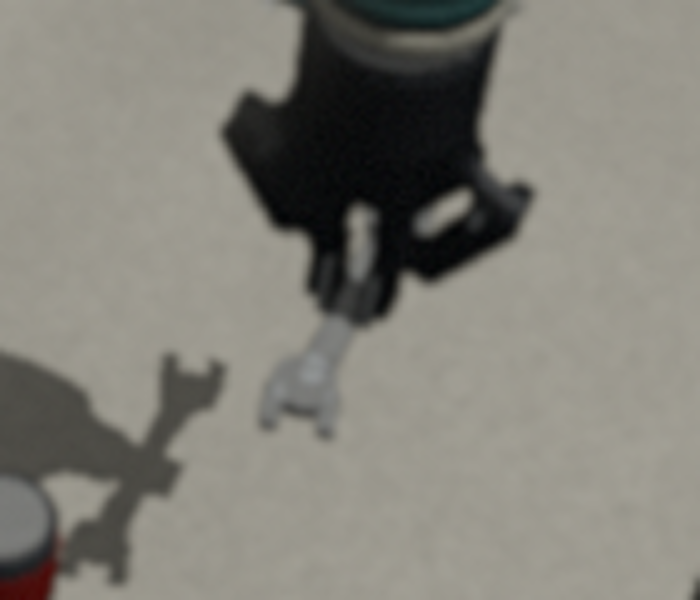

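The picture shows the spanner gripped level across its middle at about (345,310), its shadow likewise; tool heights read 34 mm low of the fingertips, so I use that offset.

Emit:
step_arm(series=[{"grip": 1,"x": 0.324,"y": 0.865,"z": 0,"ax": 0,"ay": 0,"az": -0.54},{"grip": 1,"x": 0.324,"y": 0.865,"z": 0,"ax": 0,"ay": 0,"az": -0.54},{"grip": 1,"x": 0.324,"y": 0.865,"z": 0,"ax": 0,"ay": 0,"az": -0.54},{"grip": 1,"x": 0.324,"y": 0.865,"z": 0,"ax": 0,"ay": 0,"az": -0.54},{"grip": 1,"x": 0.324,"y": 0.865,"z": 0,"ax": 0,"ay": 0,"az": -0.54},{"grip": 1,"x": 0.324,"y": 0.865,"z": 0,"ax": 0,"ay": 0,"az": -0.54},{"grip": 1,"x": 0.324,"y": 0.865,"z": 0,"ax": 0,"ay": 0,"az": -0.54},{"grip": 1,"x": 0.324,"y": 0.865,"z": 0,"ax": 0,"ay": 0,"az": -0.54},{"grip": 1,"x": 0.324,"y": 0.865,"z": 0,"ax": 0,"ay": 0,"az": -0.54},{"grip": 1,"x": 0.324,"y": 0.865,"z": 0,"ax": 0,"ay": 0,"az": -0.54},{"grip": 1,"x": 0.324,"y": 0.865,"z": 0,"ax": 0,"ay": 0,"az": -0.54},{"grip": 1,"x": 0.324,"y": 0.865,"z": 0,"ax": 0,"ay": 0,"az": -0.54}])

```text
time: 10.65
tool_pos: [0.5959, -0.3193, 0.1337]
tcp_rot: [-3.112, -0.399, 0.007]
wrist_force: [0.3, 1.3, -1.2]
width: 0.134
grip_force: 59.2
```

```bash
python3 - <<'E'
from h import *
plan((.597,-.3205,-.012,14.7),(.597,-.3205,-.027,14.7))
E
```

```text
t 10.7 pos [ 0.5959 -0.3193  0.1337] yaw 14.6 w 0.13 F [ 0.3  1.3 -1.2] gf 59.2
(0.597, -0.3205, -0.012, 14.7) xyz [0.003 0.004 0.291] a [-0.009  0.007 -0.002]
(0.597, -0.3205, -0.027, 14.7) xyz [0.003 0.004 0.321] a [-0.009  0.007 -0.002]
```

Emit:
step_arm(series=[{"grip": 1,"x": 0,"y": 0,"z": 0.1,"ax": 0,"ay": 0,"az": 0},{"grip": 1,"x": 0,"y": 0,"z": 0.2,"ax": 0,"ay": 0,"az": 0},{"grip": 1,"x": 0,"y": 0,"z": 0.27,"ax": 0,"ay": 0,"az": 0},{"grip": 1,"x": 0,"y": 0,"z": 0.3,"ax": 0,"ay": 0,"az": 0},{"grip": 1,"x": 0,"y": 0,"z": 0.32,"ax": 0,"ay": 0,"az": 0},{"grip": 1,"x": 0,"y": 0,"z": 0.328,"ax": 0,"ay": 0,"az": 0},{"grip": 1,"x": 0,"y": 0,"z": 0.328,"ax": 0,"ay": 0,"az": 0},{"grip": 1,"x": 0,"y": 0,"z": 0.328,"ax": 0,"ay": 0,"az": 0}])

```text
time: 11.45
tool_pos: [0.5996, -0.3209, -0.0243]
tcp_rot: [3.113, 0.402, 0.005]
wrist_force: [0.2, 0.6, -1.1]
width: 0.138
grip_force: 59.2
```

Emit:
step_arm(series=[{"grip": 1,"x": 0,"y": 0,"z": 0.003,"ax": 0,"ay": 0,"az": 0},{"grip": 1,"x": 0,"y": 0,"z": 0.003,"ax": 0,"ay": 0,"az": 0}])

```text
time: 11.65
tool_pos: [0.5985, -0.3205, -0.027]
tcp_rot: [3.115, 0.402, 0.002]
wrist_force: [0.3, 0.3, -1.8]
width: 0.135
grip_force: 59.2
```

Emit:
step_arm(series=[{"grip": 1,"x": -0.002,"y": 0,"z": 0.003,"ax": 0,"ay": 0,"az": 0},{"grip": 1,"x": -0.002,"y": 0,"z": 0.003,"ax": 0,"ay": 0,"az": 0}])

```text
time: 11.85
tool_pos: [0.5982, -0.3206, -0.0277]
tcp_rot: [3.115, 0.401, 0.004]
wrist_force: [-0.5, 2.2, 6.0]
width: 0.135
grip_force: 60.0
```

Emit:
step_arm(series=[{"grip": 0,"x": 0,"y": 0,"z": 0,"ax": 0,"ay": 0,"az": 0},{"grip": 0,"x": 0,"y": 0,"z": 0,"ax": 0,"ay": 0,"az": 0},{"grip": 0,"x": 0,"y": 0,"z": 0,"ax": 0,"ay": 0,"az": 0},{"grip": 0,"x": 0,"y": 0,"z": -0.04,"ax": 0,"ay": 0,"az": 0},{"grip": 0,"x": 0,"y": 0,"z": -0.12,"ax": 0,"ay": 0,"az": 0},{"grip": -1,"x": 0,"y": 0,"z": -0.2,"ax": 0,"ay": 0,"az": 0},{"grip": -1,"x": 0,"y": 0,"z": -0.28,"ax": 0,"ay": 0,"az": 0},{"grip": -1,"x": 0,"y": 0,"z": -0.3,"ax": 0,"ay": 0,"az": 0},{"grip": -1,"x": 0,"y": 0,"z": -0.3,"ax": 0,"ay": 0,"az": 0}])

```text
time: 12.75
tool_pos: [0.5986, -0.3214, 0.1233]
tcp_rot: [3.112, 0.401, 0.007]
wrist_force: [0.7, -0.8, -0.3]
width: 1.004
grip_force: 0.0
```

```bash
python3 - <<'E'
from h import *
plan((.624,.1155,.12,20.5),(.624,.1155,.02,20.5))
E
```

```text
t 12.8 pos [ 0.5986 -0.3214  0.1233] yaw 14.7 w 1.0 F [ 0.7 -0.8 -0.3] gf 0.0
(0.624, 0.1155, 0.12, 20.5) xyz [ 0.271 -0.832  0.004] a [ 0.008 -0.007 -0.193]
(0.624, 0.1155, 0.02, 20.5) xyz [ 0.27  -0.833  0.204] a [ 0.008 -0.007 -0.193]
```

Emit:
step_arm(series=[{"grip": -1,"x": 0.27,"y": -0.832,"z": 0,"ax": 0,"ay": 0,"az": -0.193},{"grip": -1,"x": 0.27,"y": -0.832,"z": 0,"ax": 0,"ay": 0,"az": -0.193},{"grip": -1,"x": 0.27,"y": -0.832,"z": 0,"ax": 0,"ay": 0,"az": -0.193},{"grip": -1,"x": 0.27,"y": -0.832,"z": 0,"ax": 0,"ay": 0,"az": -0.193},{"grip": -1,"x": 0.27,"y": -0.832,"z": 0,"ax": 0,"ay": 0,"az": -0.193},{"grip": -1,"x": 0.27,"y": -0.832,"z": 0,"ax": 0,"ay": 0,"az": -0.193},{"grip": -1,"x": 0.27,"y": -0.832,"z": 0,"ax": 0,"ay": 0,"az": -0.193},{"grip": -1,"x": 0.27,"y": -0.832,"z": 0,"ax": 0,"ay": 0,"az": -0.193},{"grip": -1,"x": 0.27,"y": -0.832,"z": 0,"ax": 0,"ay": 0,"az": -0.193},{"grip": -1,"x": 0.27,"y": -0.832,"z": 0,"ax": 0,"ay": 0,"az": -0.193},{"grip": -1,"x": 0.27,"y": -0.832,"z": 0.1,"ax": 0,"ay": 0,"az": -0.193},{"grip": -1,"x": 0.27,"y": -0.832,"z": 0.2,"ax": 0,"ay": 0,"az": -0.193}])

```text
time: 13.95
tool_pos: [0.6226, 0.1164, 0.0193]
tcp_rot: [3.091, 0.56, 0.004]
wrist_force: [-0.6, -0.0, -0.2]
width: 1.001
grip_force: 0.0
```

```bash
python3 - <<'E'
from h import *
plan((.624,.1155,-.033,20.5))
c=imaging.read_camera("top");M=masks(c)
for b in blobs(M["neutral"],30):
    w=ray(c,b[:,0].mean(0),.01)
    if w[1]<-.2 and w[0]>.5: print(pca(c,b,.01))
E
```

```text
t 13.9 pos [0.6226 0.1164 0.0193] yaw 20.6 w 1.0 F [-0.6 -0.  -0.2] gf 0.0
(0.624, 0.1155, -0.033, 20.5) xyz [0.002 0.003 0.105] a [ 0.002 -0.005  0.002]
(array([ 0.5938, -0.3201]), np.float64(14.3), array([ 596., -319.]), array([156.,  38.]), 16.0)
(array([ 0.8703, -0.5557]), np.float64(173.7), array([ 872., -554.]), array([ 46., 111.]), 89.7)
(array([ 0.8714, -0.4766]), np.float64(0.3), array([ 872., -477.]), array([114.,  44.]), 0.3)
(array([ 0.8768, -0.4001]), np.float64(178.7), array([ 873., -401.]), array([ 40., 114.]), 89.8)
```

Emit:
step_arm(series=[{"grip": -1,"x": 0,"y": 0,"z": 0.06,"ax": 0,"ay": 0,"az": 0},{"grip": -1,"x": 0,"y": 0,"z": 0.09,"ax": 0,"ay": 0,"az": 0},{"grip": -1,"x": 0,"y": 0,"z": 0.106,"ax": 0,"ay": 0,"az": 0},{"grip": -1,"x": 0,"y": 0,"z": 0.106,"ax": 0,"ay": 0,"az": 0}])

```text
time: 14.4
tool_pos: [0.6208, 0.1158, -0.0337]
tcp_rot: [-3.092, -0.558, 0.004]
wrist_force: [-0.6, -0.5, -0.3]
width: 0.999
grip_force: 0.0
```

Emit:
step_arm(series=[{"grip": 0.85,"x": 0.002,"y": 0,"z": 0,"ax": 0,"ay": 0,"az": 0},{"grip": 0.85,"x": 0.002,"y": 0,"z": 0,"ax": 0,"ay": 0,"az": 0},{"grip": 0.85,"x": 0.002,"y": 0,"z": 0,"ax": 0,"ay": 0,"az": 0},{"grip": 0.85,"x": 0.002,"y": 0,"z": 0,"ax": 0,"ay": 0,"az": 0},{"grip": 0.85,"x": 0.002,"y": 0,"z": 0,"ax": 0,"ay": 0,"az": 0},{"grip": 0.85,"x": 0.002,"y": 0,"z": 0,"ax": 0,"ay": 0,"az": 0},{"grip": 0.85,"x": 0.002,"y": 0,"z": 0,"ax": 0,"ay": 0,"az": 0}])

```text
time: 15.1
tool_pos: [0.6232, 0.1169, -0.0319]
tcp_rot: [-3.091, -0.559, -0.001]
wrist_force: [-1.3, 0.5, 4.9]
width: 0.092
grip_force: 59.1
```

Emit:
step_arm(series=[{"grip": 1,"x": 0,"y": 0,"z": -0.04,"ax": 0,"ay": 0,"az": 0},{"grip": 1,"x": 0,"y": 0,"z": -0.12,"ax": 0,"ay": 0,"az": 0},{"grip": 1,"x": 0,"y": 0,"z": -0.2,"ax": 0,"ay": 0,"az": 0},{"grip": 1,"x": 0,"y": 0,"z": -0.28,"ax": 0,"ay": 0,"az": 0},{"grip": 1,"x": 0,"y": 0,"z": -0.34,"ax": 0,"ay": 0,"az": 0},{"grip": 1,"x": 0,"y": 0,"z": -0.34,"ax": 0,"ay": 0,"az": 0},{"grip": 1,"x": 0,"y": 0,"z": -0.34,"ax": 0,"ay": 0,"az": 0}])

```text
time: 15.8
tool_pos: [0.623, 0.1168, 0.1377]
tcp_rot: [3.091, 0.559, 0.002]
wrist_force: [-0.5, -0.2, -1.0]
width: 0.101
grip_force: 58.7
```

```bash
python3 - <<'E'
from h import *
plan((.52,-.1,.138,0),(.417,-.3215,.138,-6))
E
```

```text
t 15.8 pos [0.623  0.1168 0.1377] yaw 20.5 w 0.1 F [-0.5 -0.2 -1. ] gf 58.7
(0.52, -0.1, 0.138, 0) xyz [-0.345  0.334 -0.001] a [ 0.    -0.002  0.683]
(0.417, -0.3215, 0.138, -6) xyz [-0.693  0.677 -0.001] a [-0.    -0.002  0.883]
```

Emit:
step_arm(series=[{"grip": 1,"x": -0.693,"y": 0.677,"z": 0,"ax": 0,"ay": 0,"az": 0.883},{"grip": 1,"x": -0.693,"y": 0.677,"z": 0,"ax": 0,"ay": 0,"az": 0.883},{"grip": 1,"x": -0.693,"y": 0.677,"z": 0,"ax": 0,"ay": 0,"az": 0.883},{"grip": 1,"x": -0.693,"y": 0.677,"z": 0,"ax": 0,"ay": 0,"az": 0.883},{"grip": 1,"x": -0.693,"y": 0.677,"z": 0,"ax": 0,"ay": 0,"az": 0.883},{"grip": 1,"x": -0.693,"y": 0.677,"z": 0,"ax": 0,"ay": 0,"az": 0.883},{"grip": 1,"x": -0.693,"y": 0.677,"z": 0,"ax": 0,"ay": 0,"az": 0.883},{"grip": 1,"x": -0.693,"y": 0.677,"z": 0,"ax": 0,"ay": 0,"az": 0.883},{"grip": 1,"x": -0.693,"y": 0.677,"z": 0,"ax": 0,"ay": 0,"az": 0.883},{"grip": 1,"x": -0.693,"y": 0.677,"z": 0,"ax": 0,"ay": 0,"az": 0.883},{"grip": 1,"x": -0.693,"y": 0.677,"z": 0,"ax": 0,"ay": 0,"az": 0.883},{"grip": 1,"x": -0.693,"y": 0.677,"z": 0,"ax": 0,"ay": 0,"az": 0.883}])

```text
time: 17.0
tool_pos: [0.4149, -0.321, 0.1347]
tcp_rot: [-3.134, 0.168, 0.005]
wrist_force: [-0.3, 0.4, -0.8]
width: 0.103
grip_force: 58.8
```

```bash
python3 - <<'E'
from h import *
plan((.417,-.3215,-.027,-6))
E
```

```text
t 17.0 pos [ 0.4149 -0.321   0.1347] yaw -6.1 w 0.1 F [-0.3  0.4 -0.8] gf 58.8
(0.417, -0.3215, -0.027, -6) xyz [0.005 0.002 0.323] a [-0.006  0.007 -0.005]
```

Emit:
step_arm(series=[{"grip": 1,"x": 0,"y": 0,"z": 0.1,"ax": 0,"ay": 0,"az": 0},{"grip": 1,"x": 0,"y": 0,"z": 0.2,"ax": 0,"ay": 0,"az": 0},{"grip": 1,"x": 0,"y": 0,"z": 0.28,"ax": 0,"ay": 0,"az": 0},{"grip": 1,"x": 0,"y": 0,"z": 0.31,"ax": 0,"ay": 0,"az": 0},{"grip": 1,"x": 0,"y": 0,"z": 0.325,"ax": 0,"ay": 0,"az": 0},{"grip": 1,"x": 0,"y": 0,"z": 0.332,"ax": 0,"ay": 0,"az": 0},{"grip": 1,"x": 0,"y": 0,"z": 0.332,"ax": 0,"ay": 0,"az": 0},{"grip": 1,"x": 0,"y": 0,"z": 0.332,"ax": 0,"ay": 0,"az": 0},{"grip": 1,"x": 0,"y": 0,"z": 0.332,"ax": 0,"ay": 0,"az": 0}])

```text
time: 17.9
tool_pos: [0.4183, -0.3227, -0.0271]
tcp_rot: [3.135, -0.164, 0.005]
wrist_force: [0.3, -0.5, -1.1]
width: 0.099
grip_force: 58.8
```

Emit:
step_arm(series=[{"grip": 1,"x": 0,"y": 0,"z": 0.002,"ax": 0,"ay": 0,"az": 0},{"grip": 1,"x": 0,"y": 0,"z": 0.002,"ax": 0,"ay": 0,"az": 0}])

```text
time: 18.1
tool_pos: [0.418, -0.3226, -0.028]
tcp_rot: [3.136, -0.164, 0.003]
wrist_force: [-1.4, 1.4, 7.2]
width: 0.101
grip_force: 59.7
```

Contact: release and rise.

Emit:
step_arm(series=[{"grip": 0,"x": 0,"y": 0,"z": 0,"ax": 0,"ay": 0,"az": 0},{"grip": 0,"x": 0,"y": 0,"z": 0,"ax": 0,"ay": 0,"az": 0},{"grip": 0,"x": 0,"y": 0,"z": 0,"ax": 0,"ay": 0,"az": 0},{"grip": 0,"x": 0,"y": 0,"z": -0.04,"ax": 0,"ay": 0,"az": 0},{"grip": 0,"x": 0,"y": 0,"z": -0.12,"ax": 0,"ay": 0,"az": 0},{"grip": -1,"x": 0,"y": 0,"z": -0.2,"ax": 0,"ay": 0,"az": 0},{"grip": -1,"x": 0,"y": 0,"z": -0.28,"ax": 0,"ay": 0,"az": 0},{"grip": -1,"x": 0,"y": 0,"z": -0.3,"ax": 0,"ay": 0,"az": 0},{"grip": -1,"x": 0,"y": 0,"z": -0.3,"ax": 0,"ay": 0,"az": 0}])

```text
time: 19.0
tool_pos: [0.4181, -0.3229, 0.1227]
tcp_rot: [3.134, -0.164, 0.006]
wrist_force: [-0.1, -1.2, -0.7]
width: 0.997
grip_force: 0.0
```

```bash
python3 - <<'E'
from h import *
plan((.642,-.111,.12,-6),(.642,-.111,.04,-6))
E
```

```text
t 19.0 pos [ 0.4181 -0.3229  0.1227] yaw -6.0 w 1.0 F [-0.1 -1.2 -0.7] gf 0.0
(0.642, -0.111, 0.12, -6) xyz [ 0.401 -0.468  0.006] a [ 0.006 -0.008  0.   ]
(0.642, -0.111, 0.04, -6) xyz [ 0.4   -0.469  0.166] a [ 0.006 -0.008  0.   ]
```

Emit:
step_arm(series=[{"grip": -1,"x": 0.401,"y": -0.468,"z": 0,"ax": 0,"ay": 0,"az": 0},{"grip": -1,"x": 0.401,"y": -0.468,"z": 0,"ax": 0,"ay": 0,"az": 0},{"grip": -1,"x": 0.401,"y": -0.468,"z": 0,"ax": 0,"ay": 0,"az": 0},{"grip": -1,"x": 0.401,"y": -0.468,"z": 0,"ax": 0,"ay": 0,"az": 0},{"grip": -1,"x": 0.401,"y": -0.468,"z": 0,"ax": 0,"ay": 0,"az": 0},{"grip": -1,"x": 0.401,"y": -0.468,"z": 0,"ax": 0,"ay": 0,"az": 0},{"grip": -1,"x": 0.401,"y": -0.468,"z": 0,"ax": 0,"ay": 0,"az": 0},{"grip": -1,"x": 0.401,"y": -0.468,"z": 0,"ax": 0,"ay": 0,"az": 0},{"grip": -1,"x": 0.401,"y": -0.468,"z": 0.06,"ax": 0,"ay": 0,"az": 0},{"grip": -1,"x": 0.401,"y": -0.468,"z": 0.12,"ax": 0,"ay": 0,"az": 0},{"grip": -1,"x": 0.401,"y": -0.468,"z": 0.12,"ax": 0,"ay": 0,"az": 0}])

```text
time: 20.1
tool_pos: [0.6337, -0.1101, 0.0537]
tcp_rot: [-3.136, 0.167, 0.02]
wrist_force: [-1.1, 0.1, -0.7]
width: 0.998
grip_force: 0.0
```

```bash
python3 - <<'E'
from h import *
plan((.642,-.111,-.028,-6))
c=imaging.read_camera("scene");cv2.imwrite("pics/s6.png",cv2.resize(c["img"][130:310,180:400,::-1],None,fx=3,fy=3,interpolation=2))
E
```

```text
t 20.1 pos [ 0.6337 -0.1101  0.0537] yaw -6.1 w 1.0 F [-1.1  0.1 -0.7] gf 0.0
(0.642, -0.111, -0.028, -6) xyz [0.019 0.    0.163] a [-0.002  0.024 -0.003]
```

View pics/s6.png

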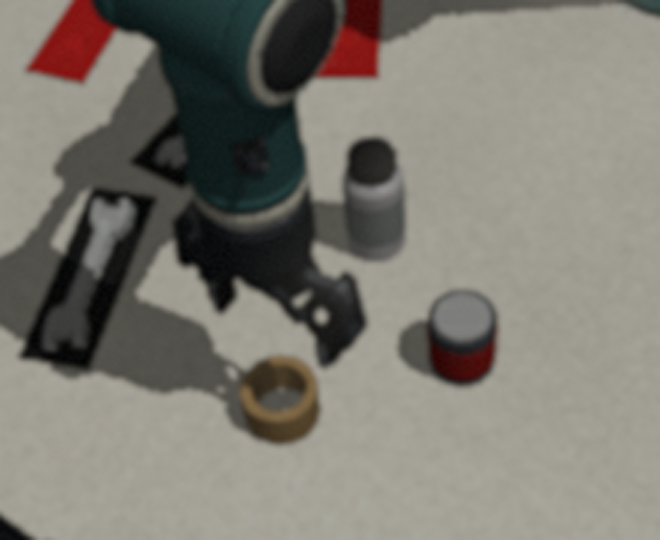

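The picture shows the open fingers astride the tape roll (280,395), with the long spanner on its pad at left and tin and can clear.

Emit:
step_arm(series=[{"grip": -1,"x": 0,"y": 0,"z": 0.06,"ax": 0,"ay": 0,"az": 0},{"grip": -1,"x": 0,"y": 0,"z": 0.12,"ax": 0,"ay": 0,"az": 0},{"grip": -1,"x": 0,"y": 0,"z": 0.16,"ax": 0,"ay": 0,"az": 0},{"grip": -1,"x": 0,"y": 0,"z": 0.185,"ax": 0,"ay": 0,"az": 0},{"grip": -1,"x": 0,"y": 0,"z": 0.185,"ax": 0,"ay": 0,"az": 0},{"grip": -1,"x": 0,"y": 0,"z": 0.185,"ax": 0,"ay": 0,"az": 0}])

```text
time: 20.75
tool_pos: [0.6413, -0.1105, -0.0309]
tcp_rot: [3.137, -0.165, 0.003]
wrist_force: [0.0, 0.1, 0.0]
width: 1.0
grip_force: 0.0
```

Emit:
step_arm(force=40, series=[{"grip": 1,"x": 0,"y": 0,"z": 0,"ax": 0,"ay": 0,"az": 0},{"grip": 1,"x": 0,"y": 0,"z": 0,"ax": 0,"ay": 0,"az": 0},{"grip": 1,"x": 0,"y": 0,"z": 0,"ax": 0,"ay": 0,"az": 0},{"grip": 1,"x": 0,"y": 0,"z": 0,"ax": 0,"ay": 0,"az": 0},{"grip": 1,"x": 0,"y": 0,"z": 0,"ax": 0,"ay": 0,"az": 0}])

```text
time: 21.25
tool_pos: [0.6423, -0.1103, -0.0299]
tcp_rot: [3.137, -0.164, 0.005]
wrist_force: [-0.4, -1.2, 7.0]
width: 0.697
grip_force: 43.5
```

Emit:
step_arm(series=[{"grip": 1,"x": 0,"y": 0,"z": -0.04,"ax": 0,"ay": 0,"az": 0},{"grip": 1,"x": 0,"y": 0,"z": -0.12,"ax": 0,"ay": 0,"az": 0},{"grip": 1,"x": 0,"y": 0,"z": -0.2,"ax": 0,"ay": 0,"az": 0},{"grip": 1,"x": 0,"y": 0,"z": -0.28,"ax": 0,"ay": 0,"az": 0},{"grip": 1,"x": 0,"y": 0,"z": -0.3,"ax": 0,"ay": 0,"az": 0},{"grip": 1,"x": 0,"y": 0,"z": -0.3,"ax": 0,"ay": 0,"az": 0}])

```text
time: 21.85
tool_pos: [0.6426, -0.1102, 0.1209]
tcp_rot: [3.136, -0.164, 0.009]
wrist_force: [-0.2, -0.1, -1.2]
width: 0.696
grip_force: 43.6
```

```bash
python3 - <<'E'
from h import *
plan((.598,.324,.12,-6))
E
```

```text
t 21.9 pos [ 0.6426 -0.1102  0.1209] yaw -6.0 w 0.7 F [-0.2 -0.1 -1.2] gf 43.6
(0.598, 0.324, 0.12, -6) xyz [-0.179 -0.854  0.   ] a [ 0.001 -0.011  0.   ]
```

Emit:
step_arm(series=[{"grip": 1,"x": -0.179,"y": -0.854,"z": 0,"ax": 0,"ay": 0,"az": 0},{"grip": 1,"x": -0.179,"y": -0.854,"z": 0,"ax": 0,"ay": 0,"az": 0},{"grip": 1,"x": -0.179,"y": -0.854,"z": 0,"ax": 0,"ay": 0,"az": 0},{"grip": 1,"x": -0.179,"y": -0.854,"z": 0,"ax": 0,"ay": 0,"az": 0},{"grip": 1,"x": -0.179,"y": -0.854,"z": 0,"ax": 0,"ay": 0,"az": 0},{"grip": 1,"x": -0.179,"y": -0.854,"z": 0,"ax": 0,"ay": 0,"az": 0},{"grip": 1,"x": -0.179,"y": -0.854,"z": 0,"ax": 0,"ay": 0,"az": 0},{"grip": 1,"x": -0.179,"y": -0.854,"z": 0,"ax": 0,"ay": 0,"az": 0},{"grip": 1,"x": -0.179,"y": -0.854,"z": 0,"ax": 0,"ay": 0,"az": 0},{"grip": 1,"x": -0.179,"y": -0.854,"z": 0,"ax": 0,"ay": 0,"az": 0},{"grip": 1,"x": -0.179,"y": -0.854,"z": 0,"ax": 0,"ay": 0,"az": 0},{"grip": 1,"x": -0.179,"y": -0.854,"z": 0,"ax": 0,"ay": 0,"az": 0}])

```text
time: 23.05
tool_pos: [0.595, 0.3227, 0.1155]
tcp_rot: [3.135, -0.165, -0.005]
wrist_force: [0.5, 0.0, -0.6]
width: 0.697
grip_force: 43.8
```

Emit:
step_arm(series=[{"grip": 1,"x": 0,"y": 0,"z": 0.06,"ax": 0,"ay": 0,"az": 0},{"grip": 1,"x": 0,"y": 0,"z": 0.14,"ax": 0,"ay": 0,"az": 0},{"grip": 1,"x": 0,"y": 0,"z": 0.2,"ax": 0,"ay": 0,"az": 0},{"grip": 1,"x": 0,"y": 0,"z": 0.24,"ax": 0,"ay": 0,"az": 0},{"grip": 1,"x": 0,"y": 0,"z": 0.27,"ax": 0,"ay": 0,"az": 0},{"grip": 1,"x": 0,"y": 0,"z": 0.285,"ax": 0,"ay": 0,"az": 0},{"grip": 1,"x": 0,"y": 0,"z": 0.285,"ax": 0,"ay": 0,"az": 0},{"grip": 1,"x": 0,"y": 0,"z": 0.285,"ax": 0,"ay": 0,"az": 0}])

```text
time: 23.85
tool_pos: [0.5973, 0.324, -0.0237]
tcp_rot: [-3.136, 0.166, -0.003]
wrist_force: [-0.2, -0.5, -1.9]
width: 0.694
grip_force: 43.8
```

Emit:
step_arm(series=[{"grip": 1,"x": 0,"y": 0,"z": 0.004,"ax": 0,"ay": 0,"az": 0},{"grip": 1,"x": 0,"y": 0,"z": 0.004,"ax": 0,"ay": 0,"az": 0}])

```text
time: 24.05
tool_pos: [0.5972, 0.3245, -0.0258]
tcp_rot: [-3.136, 0.164, -0.003]
wrist_force: [1.0, 0.3, 0.2]
width: 0.696
grip_force: 44.0
```

Emit:
step_arm(series=[{"grip": 1,"x": 0,"y": 0,"z": 0.001,"ax": 0,"ay": 0,"az": 0},{"grip": -1,"x": 0,"y": 0,"z": 0.001,"ax": 0,"ay": 0,"az": 0},{"grip": -1,"x": 0,"y": 0,"z": 0.001,"ax": 0,"ay": 0,"az": 0},{"grip": -1,"x": 0,"y": 0,"z": 0.001,"ax": 0,"ay": 0,"az": 0},{"grip": -1,"x": 0,"y": 0,"z": 0.001,"ax": 0,"ay": 0,"az": 0},{"grip": -1,"x": 0,"y": 0,"z": -0.06,"ax": 0,"ay": 0,"az": 0},{"grip": -1,"x": 0,"y": 0,"z": -0.15,"ax": 0,"ay": 0,"az": 0},{"grip": -1,"x": 0,"y": 0,"z": -0.24,"ax": 0,"ay": 0,"az": 0},{"grip": -1,"x": 0,"y": 0,"z": -0.33,"ax": 0,"ay": 0,"az": 0},{"grip": -1,"x": 0,"y": 0,"z": -0.36,"ax": 0,"ay": 0,"az": 0},{"grip": -1,"x": 0,"y": 0,"z": -0.36,"ax": 0,"ay": 0,"az": 0}])

```text
time: 25.15
tool_pos: [0.5985, 0.3254, 0.1575]
tcp_rot: [-3.134, 0.164, -0.01]
wrist_force: [1.5, 0.2, -0.8]
width: 1.001
grip_force: 0.0
```

```bash
python3 - <<'E'
from h import *
plan((.46,-.122,.16,-6),(.46,-.122,.16,0))
# silhouette-axis check of the can: cap in both views
for n in("top","scene"):
    c=imaging.read_camera(n);M=masks(c)
    for b in blobs(M["dark"],30):
        q=b[:,0].mean(0);w=ray(c,q,.1)
        if abs(w[0]-.46)<.05 and abs(w[1]+.12)<.05: print(n,q.round(1),w.round(4),cv2.boundingRect(b))
    print(n,proj(c,(.46,-.122,.112)),proj(c,(.46,-.122,.102)))
E
```

```text
t 25.1 pos [0.5985 0.3254 0.1575] yaw -6.0 w 1.0 F [ 1.5  0.2 -0.8] gf 0.0
(0.46, -0.122, 0.16, -6) xyz [-0.182  0.919 -0.01 ] a [-0.008 -0.012  0.   ]
(0.46, -0.122, 0.16, 0) xyz [-0.182  0.919 -0.01 ] a [-0.007 -0.012 -0.2  ]
top [335.1 205.6] [ 0.4337 -0.1142] (327, 200, 19, 11)
top [337.7 194.3] [ 0.4614 -0.1212] (330, 186, 17, 17)
top [338.27703798 193.84404926] [338.11173066 194.66348728]
scene [302.6 183.5] [ 0.4614 -0.1247] (297, 176, 13, 15)
scene [303.701314   180.21231751] [303.87712274 182.95872289]
```

Emit:
step_arm(series=[{"grip": -1,"x": -0.182,"y": 0.92,"z": 0,"ax": 0,"ay": 0,"az": 0},{"grip": -1,"x": -0.182,"y": 0.92,"z": 0,"ax": 0,"ay": 0,"az": 0},{"grip": -1,"x": -0.182,"y": 0.92,"z": 0,"ax": 0,"ay": 0,"az": 0},{"grip": -1,"x": -0.182,"y": 0.92,"z": 0,"ax": 0,"ay": 0,"az": 0},{"grip": -1,"x": -0.182,"y": 0.92,"z": 0,"ax": 0,"ay": 0,"az": 0},{"grip": -1,"x": -0.182,"y": 0.92,"z": 0,"ax": 0,"ay": 0,"az": 0},{"grip": -1,"x": -0.182,"y": 0.92,"z": 0,"ax": 0,"ay": 0,"az": 0},{"grip": -1,"x": -0.182,"y": 0.92,"z": 0,"ax": 0,"ay": 0,"az": 0},{"grip": -1,"x": -0.182,"y": 0.92,"z": 0,"ax": 0,"ay": 0,"az": 0},{"grip": -1,"x": -0.182,"y": 0.92,"z": 0,"ax": 0,"ay": 0,"az": 0},{"grip": -1,"x": -0.182,"y": 0.92,"z": 0,"ax": 0,"ay": 0,"az": 0},{"grip": -1,"x": -0.182,"y": 0.92,"z": 0,"ax": 0,"ay": 0,"az": 0}])

```text
time: 26.45
tool_pos: [0.4559, -0.1233, 0.1508]
tcp_rot: [-3.135, 0.167, 0.007]
wrist_force: [-0.2, -0.3, -0.6]
width: 0.995
grip_force: 0.0
```

Emit:
step_arm(series=[{"grip": -1,"x": 0,"y": 0,"z": 0,"ax": 0,"ay": 0,"az": 0},{"grip": -1,"x": 0,"y": 0,"z": 0,"ax": 0,"ay": 0,"az": 0}])

```text
time: 26.65
tool_pos: [0.4575, -0.1225, 0.1525]
tcp_rot: [-3.137, 0.161, 0.002]
wrist_force: [-0.6, 0.4, -0.1]
width: 1.001
grip_force: 0.0
```

```bash
python3 - <<'E'
from h import *
plan((.46,-.1225,.06,-6),(.46,-.1225,.011,-6))
E
```

```text
t 26.6 pos [ 0.4575 -0.1225  0.1525] yaw -5.9 w 1.0 F [-0.6  0.4 -0.1] gf 0.0
(0.46, -0.1225, 0.06, -6) xyz [ 0.005 -0.     0.185] a [-0.001  0.003  0.004]
(0.46, -0.1225, 0.011, -6) xyz [ 0.005 -0.     0.283] a [-0.001  0.003  0.004]
```

Emit:
step_arm(series=[{"grip": -1,"x": 0.004,"y": 0,"z": 0.05,"ax": 0,"ay": 0,"az": 0},{"grip": -1,"x": 0.004,"y": 0,"z": 0.1,"ax": 0,"ay": 0,"az": 0},{"grip": -1,"x": 0.004,"y": 0,"z": 0.14,"ax": 0,"ay": 0,"az": 0},{"grip": -1,"x": 0.004,"y": 0,"z": 0.18,"ax": 0,"ay": 0,"az": 0},{"grip": -1,"x": 0.004,"y": 0,"z": 0.21,"ax": 0,"ay": 0,"az": 0},{"grip": -1,"x": 0.004,"y": 0,"z": 0.24,"ax": 0,"ay": 0,"az": 0},{"grip": -1,"x": 0.004,"y": 0,"z": 0.26,"ax": 0,"ay": 0,"az": 0},{"grip": -1,"x": 0.004,"y": 0,"z": 0.28,"ax": 0,"ay": 0,"az": 0},{"grip": -1,"x": 0.004,"y": 0,"z": 0.28,"ax": 0,"ay": 0,"az": 0},{"grip": -1,"x": 0.004,"y": 0,"z": 0.28,"ax": 0,"ay": 0,"az": 0}])

```text
time: 27.65
tool_pos: [0.4598, -0.1239, 0.0134]
tcp_rot: [3.137, -0.164, 0.0]
wrist_force: [-0.1, -0.8, 0.5]
width: 1.001
grip_force: 0.0
```

Emit:
step_arm(force=35, series=[{"grip": 1,"x": 0,"y": 0,"z": 0,"ax": 0,"ay": 0,"az": 0},{"grip": 1,"x": 0,"y": 0,"z": 0,"ax": 0,"ay": 0,"az": 0},{"grip": 1,"x": 0,"y": 0,"z": 0,"ax": 0,"ay": 0,"az": 0},{"grip": 1,"x": 0,"y": 0,"z": 0,"ax": 0,"ay": 0,"az": 0},{"grip": 1,"x": 0,"y": 0,"z": 0,"ax": 0,"ay": 0,"az": 0},{"grip": 1,"x": 0,"y": 0,"z": 0,"ax": 0,"ay": 0,"az": 0}])

```text
time: 28.25
tool_pos: [0.4604, -0.1243, 0.0143]
tcp_rot: [3.137, -0.164, 0.002]
wrist_force: [-0.2, 1.4, 6.2]
width: 0.58
grip_force: 34.6
```

Emit:
step_arm(force=50, series=[{"grip": 1,"x": 0,"y": 0,"z": 0,"ax": 0,"ay": 0,"az": 0},{"grip": 1,"x": 0,"y": 0,"z": -0.02,"ax": 0,"ay": 0,"az": 0},{"grip": 1,"x": 0,"y": 0,"z": -0.06,"ax": 0,"ay": 0,"az": 0},{"grip": 1,"x": 0,"y": 0,"z": -0.11,"ax": 0,"ay": 0,"az": 0},{"grip": 1,"x": 0,"y": 0,"z": -0.16,"ax": 0,"ay": 0,"az": 0},{"grip": 1,"x": 0,"y": 0,"z": -0.2,"ax": 0,"ay": 0,"az": 0},{"grip": 1,"x": 0,"y": 0,"z": -0.22,"ax": 0,"ay": 0,"az": 0},{"grip": 1,"x": 0,"y": 0,"z": -0.22,"ax": 0,"ay": 0,"az": 0},{"grip": 1,"x": 0,"y": 0,"z": -0.22,"ax": 0,"ay": 0,"az": 0}])

```text
time: 29.15
tool_pos: [0.4588, -0.1238, 0.1225]
tcp_rot: [-3.137, 0.164, 0.002]
wrist_force: [-0.4, -0.3, -2.0]
width: 0.569
grip_force: 51.9
```

```bash
python3 - <<'E'
from h import *
plan((.433,.338,.12,-6))
c=imaging.read_camera("scene");M=masks(c);print("tin/tape, z=bench planes")
for b in blobs(M["brown"]): 
    w=ray(c,b[:,0].mean(0),.038)
    if .5<w[0]<.7 and w[1]>.2: print(pca(c,b,.02))
cv2.imwrite("pics/s7.png",c["img"][100:360,180:560,::-1])
E
```

```text
t 29.1 pos [ 0.4588 -0.1238  0.1225] yaw -6.0 w 0.57 F [-0.4 -0.3 -2. ] gf 51.9
(0.433, 0.338, 0.12, -6) xyz [-0.148 -0.913  0.005] a [-0.     0.002  0.   ]
tin/tape, z=bench planes
(array([0.6263, 0.6208]), np.float64(109.4), array([621., 626.]), array([19., 75.]), 25.3)
(array([0.5915, 0.3255]), np.float64(27.8), array([590., 326.]), array([65., 61.]), 59.5)
```

View pics/s7.png

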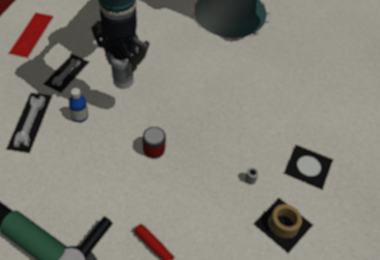

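The picture shows the can hanging upright (123,75), both spanners on pads, tape on its pad (285,218), tin and bottle standing.

Emit:
step_arm(series=[{"grip": 1,"x": -0.006,"y": -0.04,"z": 0,"ax": 0,"ay": 0,"az": 0},{"grip": 1,"x": -0.02,"y": -0.12,"z": 0,"ax": 0,"ay": 0,"az": 0},{"grip": 1,"x": -0.035,"y": -0.21,"z": 0,"ax": 0,"ay": 0,"az": 0},{"grip": 1,"x": -0.05,"y": -0.3,"z": 0,"ax": 0,"ay": 0,"az": 0},{"grip": 1,"x": -0.065,"y": -0.39,"z": 0,"ax": 0,"ay": 0,"az": 0},{"grip": 1,"x": -0.08,"y": -0.48,"z": 0,"ax": 0,"ay": 0,"az": 0},{"grip": 1,"x": -0.095,"y": -0.57,"z": 0,"ax": 0,"ay": 0,"az": 0},{"grip": 1,"x": -0.11,"y": -0.66,"z": 0,"ax": 0,"ay": 0,"az": 0},{"grip": 1,"x": -0.12,"y": -0.75,"z": 0,"ax": 0,"ay": 0,"az": 0},{"grip": 1,"x": -0.135,"y": -0.83,"z": 0,"ax": 0,"ay": 0,"az": 0},{"grip": 1,"x": -0.145,"y": -0.89,"z": 0,"ax": 0,"ay": 0,"az": 0},{"grip": 1,"x": -0.148,"y": -0.913,"z": 0,"ax": 0,"ay": 0,"az": 0}])

```text
time: 30.4
tool_pos: [0.4322, 0.3399, 0.1215]
tcp_rot: [3.137, -0.16, -0.004]
wrist_force: [0.4, -0.4, -1.6]
width: 0.572
grip_force: 52.1
```

Emit:
step_arm(series=[{"grip": 1,"x": 0,"y": 0,"z": 0,"ax": 0,"ay": 0,"az": 0},{"grip": 1,"x": 0,"y": 0,"z": 0,"ax": 0,"ay": 0,"az": 0},{"grip": 1,"x": 0,"y": 0,"z": 0.1,"ax": 0,"ay": 0,"az": 0},{"grip": 1,"x": 0,"y": 0,"z": 0.16,"ax": 0,"ay": 0,"az": 0},{"grip": 1,"x": 0,"y": 0,"z": 0.18,"ax": 0,"ay": 0,"az": 0},{"grip": 1,"x": 0,"y": 0,"z": 0.19,"ax": 0,"ay": 0,"az": 0},{"grip": 1,"x": 0,"y": 0,"z": 0.19,"ax": 0,"ay": 0,"az": 0},{"grip": 1,"x": 0,"y": 0,"z": 0.19,"ax": 0,"ay": 0,"az": 0}])

```text
time: 31.2
tool_pos: [0.4352, 0.3383, 0.0302]
tcp_rot: [-3.135, 0.165, -0.004]
wrist_force: [0.0, -0.2, -1.0]
width: 0.57
grip_force: 52.2
```

```bash
python3 - <<'E'
from h import *
plan((.433,.338,.0183,-6))
E
```

```text
t 31.2 pos [0.4352 0.3383 0.0302] yaw -6.0 w 0.57 F [ 0.  -0.2 -1. ] gf 52.2
(0.433, 0.338, 0.0183, -6) xyz [-0.004  0.001  0.024] a [-0.004 -0.005 -0.001]
```

Emit:
step_arm(series=[{"grip": 1,"x": -0.002,"y": 0,"z": 0.01,"ax": 0,"ay": 0,"az": 0},{"grip": 1,"x": -0.002,"y": 0,"z": 0.016,"ax": 0,"ay": 0,"az": 0},{"grip": 1,"x": -0.002,"y": 0,"z": 0.02,"ax": 0,"ay": 0,"az": 0},{"grip": 1,"x": -0.002,"y": 0,"z": 0.02,"ax": 0,"ay": 0,"az": 0}])

```text
time: 31.6
tool_pos: [0.4328, 0.338, 0.0185]
tcp_rot: [-3.137, 0.164, -0.001]
wrist_force: [0.5, 0.5, -0.1]
width: 0.573
grip_force: 52.0
```

Emit:
step_arm(series=[{"grip": 1,"x": 0,"y": 0,"z": 0.002,"ax": 0,"ay": 0,"az": 0},{"grip": 1,"x": 0,"y": 0,"z": 0.002,"ax": 0,"ay": 0,"az": 0}])

```text
time: 31.8
tool_pos: [0.4331, 0.3381, 0.0184]
tcp_rot: [-3.137, 0.164, -0.001]
wrist_force: [-1.1, -1.1, 5.4]
width: 0.572
grip_force: 52.3
```

Contact on the pad: release, rise straight, then back off for a last look.

Emit:
step_arm(series=[{"grip": -1,"x": 0,"y": 0,"z": 0,"ax": 0,"ay": 0,"az": 0},{"grip": -1,"x": 0,"y": 0,"z": 0,"ax": 0,"ay": 0,"az": 0},{"grip": -1,"x": 0,"y": 0,"z": 0,"ax": 0,"ay": 0,"az": 0},{"grip": -1,"x": 0,"y": 0,"z": 0,"ax": 0,"ay": 0,"az": 0},{"grip": -1,"x": 0,"y": 0,"z": -0.03,"ax": 0,"ay": 0,"az": 0},{"grip": -1,"x": 0,"y": 0,"z": -0.1,"ax": 0,"ay": 0,"az": 0},{"grip": -1,"x": 0,"y": 0,"z": -0.18,"ax": 0,"ay": 0,"az": 0},{"grip": -1,"x": 0,"y": 0,"z": -0.26,"ax": 0,"ay": 0,"az": 0},{"grip": -1,"x": 0,"y": 0,"z": -0.34,"ax": 0,"ay": 0,"az": 0},{"grip": -1,"x": 0,"y": 0,"z": -0.36,"ax": 0,"ay": 0,"az": 0}])

```text
time: 32.8
tool_pos: [0.4356, 0.34, 0.2047]
tcp_rot: [-3.13, 0.164, -0.013]
wrist_force: [1.2, 0.6, 0.5]
width: 1.0
grip_force: 0.0
```

Emit:
step_arm(series=[{"grip": -1,"x": -0.02,"y": 0.6,"z": -0.1,"ax": 0,"ay": 0,"az": 0},{"grip": -1,"x": -0.02,"y": 0.6,"z": -0.1,"ax": 0,"ay": 0,"az": 0},{"grip": -1,"x": -0.02,"y": 0.6,"z": -0.1,"ax": 0,"ay": 0,"az": 0},{"grip": -1,"x": -0.02,"y": 0.6,"z": -0.1,"ax": 0,"ay": 0,"az": 0},{"grip": -1,"x": -0.02,"y": 0.6,"z": -0.1,"ax": 0,"ay": 0,"az": 0},{"grip": -1,"x": -0.02,"y": 0.6,"z": -0.1,"ax": 0,"ay": 0,"az": 0},{"grip": -1,"x": -0.02,"y": 0.6,"z": -0.1,"ax": 0,"ay": 0,"az": 0},{"grip": -1,"x": -0.02,"y": 0.6,"z": -0.1,"ax": 0,"ay": 0,"az": 0},{"grip": -1,"x": -0.02,"y": 0.6,"z": -0.1,"ax": 0,"ay": 0,"az": 0}])

```text
time: 33.7
tool_pos: [0.3912, 0.0412, 0.2471]
tcp_rot: [-3.137, 0.164, 0.0]
wrist_force: [-0.2, 0.0, 0.1]
width: 0.998
grip_force: 0.0
```

```bash
python3 - <<'E'
from h import *
plan()
for n in("top","scene"):
    c=imaging.read_camera(n);M=masks(c)
    for k,z in(("neutral",.01),("brown",.042),("dark",.116)):
        for b in blobs(M[k],25):
            w=ray(c,b[:,0].mean(0),z)
            if .38<w[0]<.66 and .2<abs(w[1])<.42:print(n,k,*pca(c,b,z))
    if n=="top":cv2.imwrite("pics/t3.png",c["img"][100:260,120:440,::-1].repeat(2,0).repeat(2,1))
E
```

```text
t 33.7 pos [0.3912 0.0412 0.2471] yaw -6.0 w 1.0 F [-0.2  0.   0.1] gf 0.0
top neutral [ 0.4509 -0.3243] 174.6 [ 450. -324.] [21. 32.] 89.1
top neutral [ 0.5946 -0.32  ] 14.2 [ 596. -319.] [155.  37.] 16.0
top dark [0.4326 0.348 ] 12.7 [430. 347.] [40. 18.] 14.3
top dark [ 0.3994 -0.2943] 173.5 [ 400. -294.] [ 53. 114.] 83.8
top dark [ 0.5592 -0.2944] 14.4 [ 560. -294.] [158.  51.] 14.7
scene neutral [0.5102 0.2267] 23.6 [518. 227.] [43. 25.] 17.1
scene neutral [0.3902 0.3568] 120.9 [390. 358.] [22. 41.] 33.7
scene neutral [ 0.6005 -0.3205] 14.2 [ 598. -322.] [156.  35.] 15.7
scene neutral [ 0.5144 -0.2173] 38.6 [ 511. -225.] [93. 42.] 44.2
scene neutral [ 0.4504 -0.3259] 0.0 [ 450. -327.] [36. 23.] 9.9
scene brown [0.6031 0.3237] 31.0 [603. 323.] [60. 61.] 68.0
scene dark [0.6454 0.3205] 123.6 [646. 321.] [23. 32.] 36.9
scene dark [0.5164 0.3243] 62.3 [510. 327.] [76. 79.] 87.2
scene dark [0.4438 0.3363] 160.7 [444. 336.] [36. 46.] 79.7
scene dark [ 0.4982 -0.256 ] 172.9 [ 497. -256.] [ 49. 111.] 82.7
```

View pics/t3.png

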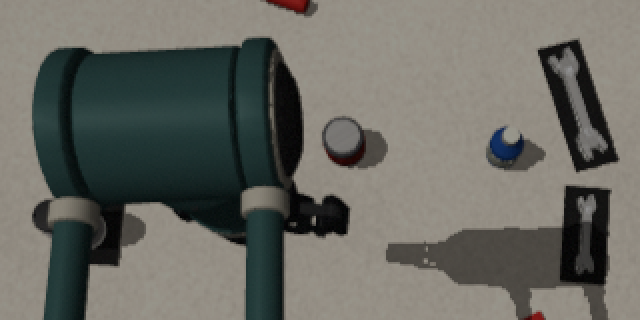

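The picture shows the spanners on their outlines at right and the tin and bottle where they were. The measured tape and can positions agree with their pads, so I'm handing in.

```bash
python3 -c "
from workcell import bot
print(bot.finish_job())"
```

```text
the job is handed in; nothing more can be done
None
```

I put all four things back on their pads and handed the job in at about 34 s of the 122 s; the hand-in returned no verdict. My last camera checks put the long spanner and the tape within the tolerances. The short spanner's position was checked only by eye. The can's position rests mainly on the gripper pose at release, as the arm hid most of it. The tin and bottle still stood in place.

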